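# Find the heavy side of flywheel rotors on the balancing rollers

## Robot

A 6-joint arm with a two-finger parallel gripper is mounted at the origin on a cart in front of the work surface, level with it; the furniture and walls round the work are solid. World frame = base frame: x ahead of the robot, y to its left, z up, the work surface at z = 0. Lengths are in mm, angles in rad, forces in N, time in s.
With the tool pointing down it reaches from about 350 to 975 mm from the base axis. Payload 7.1 kg.
Tool frame: the origin (TCP) lies at the very end of the fingers, on their centre line; the grasp point (between the pads) lies 19 mm behind it (ctrl.grasp_offset is the distance from the TCP to the grasp point, in mm); z points along the fingers, y is the line along which they close (so a half turn about z gives the same grasp; the last joint's range is limited). The gripper opens to 88 mm and grips with 3 to 60 N. Pads are 20 mm wide; open, the fingers measure 115 mm over their backs; the gripper's body (75 mm by 178 mm) begins 61 mm behind the grasp point.
Start: joints at [1.266, 0.423, 1.63, -0, 1.089, -0.019], TCP at [176.171, 599.64, 184.275] pointing down, gripper open.
Joint ranges: [-3, 3], [-0.9, 2.11], [0.09, 2.58], [-1.31, 4.45], [0.11, 2.69], [-2.54, 2.54]. Speed limits (rad/s): [2.39, 2.39, 3.01, 3.14, 3.14, 3.14].

## Interface

Orientations are given as a rotation vector (axis times angle).
In Python, from workcell import ctrl, viewer, ticket, models gives the robot as it stands.
- The arm moves only by the tool play_rows, never from a script. Its arguments are lists of equal length, an entry for each row: "dp": the shift along the world's x, y, z in mm, a list of three; "yaw": the turn about the world's z in degrees. In form: {"dp": [[tx, ty, tz], ...], "yaw": [yaw, ...]}. A call has 1 to 8 rows; each row shifts and turns the commanded pose from where the row before left it; what a row does not reach is not made up. A row lasts 1/12 s, in which the tool goes at most 41.7 mm and 7.16 degrees, less where a joint would pass 70% of its speed; a pose out of reach is approached as far as the arm can. A call is refused whole if a number of a shift passes 41.7 or a number of a turn 7.16, either way. A call with a gripper value outside its range is refused whole. "gripper" is the closure, from 0 (fully open) to 1 (shut), set as the call begins (left out, the last holds). The fingers move at their own pace and stop on an object; the grip force is fixed at half the most. Time passes only in rows, so rows that do not move let the fingers close. It gives the time, the measured TCP pose, the force, the opening and the grip force at its end, in the units of the state.
- ctrl.get_obs(): the state, without advancing time (a new reading comes with each control period).
- viewer.get_image(name): name is "side" or "top"; returns a dict with "pixels" (480x640x3 uint8, red, green, blue), "range_z" (480x640 float32, mm along the optical axis (not along the pixel's ray), 0 where there is no reading), "fx", "fy", "cx", "cy" (pixels), "T" (4x4, takes a point from camera to world coordinates). Camera axes: x right, y up, looking along -z (the intrinsics and any distortion apply to the point x, -y, -z); pixel columns grow to the right and rows downward; lengths in mm; the calibration is good to about 2 mm. A picture is of the moment at which its call begins.
- ticket.close_job(): hands the job in; it is judged then, once.
Trained networks look in a picture, given as the dict that the camera call returned (one of the last four; its "shot" number tells which), for a name from the list of things; names that differ only in an ending like _2 or _b are one class to them, and where a whole thing is asked for, a point or a joint stands for the part that bears it (a point fixed in the world has none). Each returns a list of dicts, best first, with "conf" (0 to 1); they miss things now and then, are a little off and sometimes report something else, mostly with a low value. They report only what shows in the picture. A call takes as long as a camera call.
- models.look_for(picture, name): "bbox" ([centre column, centre row, width, height] in pixels, round what is visible of it).
- models.landmark_of(picture, name): "location" ([column, row] in pixels: a listed point, or the origin of a listed thing).
The state is a dict: "t": time; "qpos": joint angles; "qvel": joint speeds; "joint_torque": joint torques, N m; "ee_pos": TCP position; "orientation": TCP orientation; "ft_force": force on the tool from outside, world axes, zero at the start; "moment": the same for the moment, N m; "width": finger opening in mm; "grasp_force": force on a finger pad.
Only numpy, scipy, OpenCV 4.12 (cv2) and the standard library are available. Lean on these libraries where they do the work, as an engineer would, in place of code of your own. Each camera call takes 0.05 s, during which the arm holds its last target. There are 200 camera calls.

## Task

Release the spring cover of the blue rotor case by pushing its catch back through the small yellow-rimmed hole in the front wall with the screwdriver that lies near the front of the table, and when done with it lay the screwdriver flat and wholly on the blue tool pad. Set every rotor on the rollers of the green balancing stand, let go and let them all come to rest there together with the brass-plugged heavy side down. Then return them, turned just as they settled (heavy side down), to the notches of the case, leave the cover open, and leave the micrometer and loupe where they are.

Things in the scene. Friction and masses are not known exactly. Their poses are not given: they have to be found in the camera images.
- case: Blue fixed case, 116 x 236 mm, walls 46 mm high. Origin: centre of the underside, on the table; x points away from its front wall (the one with the hole), z up. Three pairs of rubber V notches for shafts parallel to x, at y = -76, 0, +76 mm (at x = -25 and +25 mm). A shaft at rest is 48 mm up, notch tops 55 mm; laid within 5 mm sideways it slides home and friction keeps its roll angle.
- release_hole (a point): Centre of the square 14 x 14 mm hole in the outer face of the case's front wall (wall 6 mm thick), 32 mm above the table. Axes as the case's: push along +x. Behind it, 14.5 mm in from the outer face, stands the catch.
- catch (a joint): Travel of the brass spring catch along the case's +x, 0 at rest to 0.012 m; takes 2.5 N to start and 5.5 N at the end of travel. It lets go of the cover at about 0.006 m and springs back when left.
- cover (a joint): Angle of the clear cover, 0 shut to 2.2 rad open. Hinged at the case's far edge (x = +58 mm, 46 mm up). Shut, it covers the rotors up to 94 mm above the table. Once the catch is pushed a spring swings it open by itself in about 2 s and keeps it open, leaning back behind the case, its edge then 140 mm above the table.
- stand: Green fixed stand, 124 x 244 mm. Origin: centre of the underside, on the table; x along the shafts laid on it, z up. Stations at y = -76, 0, +76 mm, each with two pairs of free rollers (36 mm diameter, at x = -34 and +34 mm) whose gap takes the shaft: axis then 62 mm up, roller tops 63 mm. Laid within 6 mm it rolls home; let go, the rotor turns heavy side down (to about 12 degrees) and rests within 3 s.
- rotor_1: Loose rotor, 0.32 to 0.52 kg, absent in some runs: steel disc 64 mm in diameter, 18 mm thick, on a shaft 10 mm in diameter and 86 mm long. Origin: on the axis, mid-thickness; x along the shaft. Its heavy side (18 mm brass plug seen on both faces, 20 mm off the axis) is toward -z, so z points up when that side is down. Pinch it from above by the flat faces, fingertips 8 to 12 mm above the axis.
- rotor_2: Loose rotor, 0.32 to 0.52 kg, absent in some runs: steel disc 64 mm in diameter, 18 mm thick, on a shaft 10 mm in diameter and 86 mm long. Origin: on the axis, mid-thickness; x along the shaft. Its heavy side (18 mm brass plug seen on both faces, 20 mm off the axis) is toward -z, so z points up when that side is down. Pinch it from above by the flat faces, fingertips 8 to 12 mm above the axis.
- rotor_3: Loose rotor, 0.32 to 0.52 kg, absent in some runs: steel disc 64 mm in diameter, 18 mm thick, on a shaft 10 mm in diameter and 86 mm long. Origin: on the axis, mid-thickness; x along the shaft. Its heavy side (18 mm brass plug seen on both faces, 20 mm off the axis) is toward -z, so z points up when that side is down. Pinch it from above by the flat faces, fingertips 8 to 12 mm above the axis.
- screwdriver: Loose screwdriver, 161 mm long: round red handle 18 mm in diameter and 70 mm long, steel shank 4 mm in diameter and 85 mm long; a 20 mm square collar, 8 mm long, at the front end of the handle keeps it from rolling. It may come to lie on any side, so go by its three points.
- driver_grip (a point): Point on the screwdriver's axis in the handle, 24 mm from the handle's front end and 114 mm from the tip: good to hold.
- driver_tip (a point): Tip of the screwdriver's shank, on its axis.
- driver_end (a point): Back end of the screwdriver's handle, on its axis, 160 mm from the tip.
- tool_pad: Fixed flat blue felt pad, 110 x 210 x 3 mm, in front of the stand; origin: centre of the underside; y is the long side. The screwdriver's place: its whole length lies over the pad when it is laid along y.
- digital_micrometer: Bystander: digital micrometer, 70 x 205 x 29 mm; origin: centre of the underside.
- loupe: Bystander: black watch loupe, 33 mm across and 32 mm high; origin: centre of the underside.

How it is judged (in metres and radians):
On the way, in this order (a step that is already met when the one before it is completed fails the run):
1. the catch is pushed back at least 5 mm by the screwdriver (value of joint catch above 0.005 m and contact force between screwdriver and case above 0.5 N), for 0.05 s.
2. the cover has sprung open (value of joint cover above 1.9 rad), for 0.2 s.
3. all rotors present lie on the rollers together, let go, at rest, heavy side down within 0.3 rad (x of rotor_1 in the frame of stand between -0.01 and 0.01 m and y of rotor_1 in the frame of stand between -0.09 and 0.09 m and z of rotor_1 in the frame of stand between 0.0575 and 0.0675 m and angle between each of rotor_1, rotor_2, rotor_3's own z axis and vertical below 0.3 rad and angular speed of each of rotor_1, rotor_2, rotor_3 below 0.25 rad/s and linear speed of each of rotor_1, rotor_2, rotor_3 below 0.02 m/s and contact force between the fingers and rotor_1 below 0.05 N and x of rotor_2 in the frame of stand between -0.01 and 0.01 m and y of rotor_2 in the frame of stand between -0.09 and 0.09 m and z of rotor_2 in the frame of stand between 0.0575 and 0.0675 m and contact force between the fingers and rotor_2 below 0.05 N and x of rotor_3 in the frame of stand between -0.01 and 0.01 m and y of rotor_3 in the frame of stand between -0.09 and 0.09 m and z of rotor_3 in the frame of stand between 0.0575 and 0.0675 m and contact force between the fingers and rotor_3 below 0.05 N), for 0.5 s.
At the end, for the whole second after the job is handed in: Every rotor lies in notches of the case (shaft axis 48 +- 4 mm up, within 13 mm lengthwise of the middle), let go, at rest, heavy side down within 0.35 rad; the screwdriver lies flat and let go with its whole length over the pad; the cover stands open beyond 1.9 rad (value of joint cover above 1.9 rad and x of rotor_1 in the frame of case between -0.013 and 0.013 m and y of rotor_1 in the frame of case between -0.09 and 0.09 m and z of rotor_1 in the frame of case between 0.044 and 0.052 m and angle between each of rotor_1, rotor_2, rotor_3's own z axis and vertical below 0.35 rad and angular speed of each of rotor_1, rotor_2, rotor_3 below 0.3 rad/s and linear speed of each of rotor_1, rotor_2, rotor_3, screwdriver below 0.02 m/s and contact force between the fingers and rotor_1 below 0.05 N and x of rotor_2 in the frame of case between -0.013 and 0.013 m and y of rotor_2 in the frame of case between -0.09 and 0.09 m and z of rotor_2 in the frame of case between 0.044 and 0.052 m and contact force between the fingers and rotor_2 below 0.05 N and x of rotor_3 in the frame of case between -0.013 and 0.013 m and y of rotor_3 in the frame of case between -0.09 and 0.09 m and z of rotor_3 in the frame of case between 0.044 and 0.052 m and contact force between the fingers and rotor_3 below 0.05 N and x of driver_end in the frame of tool_pad between -0.055 and 0.055 m and y of driver_end in the frame of tool_pad between -0.105 and 0.105 m and z of driver_end in the frame of tool_pad between 0 and 0.022 m and x of driver_tip in the frame of tool_pad between -0.055 and 0.055 m and y of driver_tip in the frame of tool_pad between -0.105 and 0.105 m and z of driver_tip in the frame of tool_pad between 0 and 0.022 m and contact force between the fingers and screwdriver below 0.05 N); the robot touches nothing.
It fails at once if a rotor is dropped or lost (its axis comes lower than 38 mm above the table) (height (world z) of any of rotor_1, rotor_2, rotor_3 below 0.038 m).
It fails at once if the micrometer or loupe is shoved more than 30 mm (distance of any of digital_micrometer, loupe from where it was at the start of the episode above 0.03 m).
Of rotor_1, rotor_2, rotor_3 only 2 to 3 are there at a start; the rules pass over those that are not, and their reading is None.
At some moment in a run one of screwdriver may be knocked a few centimetres aside while the robot is not near it.
It also fails if it takes over 210 s, if anything falls off the work surface, if the arm or the gripper's body presses on something with over 40 N, if the wrist force passes 120 N, or if a joint passes its speed limit or range.

## Working session

There is one attempt and no reset: what is moved stays moved. The work goes in short steps, Python scripts to look and compute and a tool call to move; the robot and the scene stay as the last step left them, time stands still between calls to the robot, and variables do not carry over. Pictures are saved under pics/ and viewed, at most 14 in all, crops included, and the job is handed in when it is done.

Besides the shell and the picture viewer there is one more tool, called after "Call:" as name(argument=value, ...) on one line, values as JSON. play_rows: Moves the arm, as the interface text tells. Its arguments: {"type":"object","properties":{"dp":{"type":"array"},"yaw":{"type":"array"},"gripper":{"type":"number"}},"required":["dp","yaw"]}

```bash
ls; mkdir -p pics; cat > h.py <<'E'
import numpy as np, cv2
from workcell import ctrl, viewer, ticket, models
def world(im,u,v,z=None,depth=None):
    T=np.array(im["T"]); d=np.array([(u-im["cx"])/im["fx"],-(v-im["cy"])/im["fy"],-1.0])
    if z is None:
        r=depth if depth else np.median([x for x in im["range_z"][int(v)-1:int(v)+2,int(u)-1:int(u)+2].ravel() if x>0] or [0])
        return T[:3,:3]@(d*r)+T[:3,3]
    w=T[:3,:3]@d; o=T[:3,3]; return o+w*(z-o[2])/w[2]
def shot(n,fn=None):
    im=viewer.get_image(n)
    if fn: cv2.imwrite("pics/"+fn,cv2.cvtColor(im["pixels"],cv2.COLOR_RGB2BGR))
    return im
def proj(im,p):
    T=np.array(im["T"]); c=T[:3,:3].T@(np.array(p)-T[:3,3]); return im["cx"]+im["fx"]*c[0]/-c[2], im["cy"]-im["fy"]*c[1]/-c[2]
E
cat > a.py <<'E'
from h import *
np.set_printoptions(precision=1,suppress=True)
for n in ["side","top"]:
    im=shot(n,n+"0.png"); print(n,np.array(im["T"]),im["fx"],im["cx"],im["cy"],[k for k in im])
    for k in ["case","release_hole","stand","rotor_1","screwdriver","driver_grip","driver_tip","driver_end","tool_pad","digital_micrometer","loupe","cover","catch"]:
        for r in models.landmark_of(im,k)[:4]:
            u,v=r["location"]; 
            if r["conf"]>.3: print(k,round(r["conf"],2),np.round([u,v]),world(im,u,v))
print(ctrl.get_obs())
E
python3 a.py
```

```text
pics
side [[    1.      0.     -0.    526.2]
 [   -0.1     0.7    -0.7 -1090.5]
 [    0.      0.7     0.7   981.7]
 [    0.      0.      0.      1. ]] 486.0343826227486 320.5367255297217 243.74665754471036 ['pixels', 'range_z', 'fx', 'fy', 'cx', 'cy', 'T', 'shot']
case 0.88 [326. 294.] [ 587.5 -302.5   93. ]
stand 0.71 [373. 235.] [749.5 -16.4  21.7]
stand 0.63 [286. 195.] [489.  223.9   2.4]
stand 0.57 [327. 197.] [626.1 189.6  12.9]
screwdriver 0.69 [288. 244.] [496.4 -39.7  18.4]
driver_grip 0.6 [289. 253.] [497.7 -73.9  16.6]
driver_grip 0.43 [286. 263.] [489.1 -95.9  -0.9]
driver_end 0.55 [289. 262.] [ 498.  -104.6   10. ]
tool_pad 0.7 [284. 198.] [485. 203.   5.]
digital_micrometer 0.91 [300. 379.] [ 517.7 -476.6    0.7]
loupe 0.56 [374. 236.] [751.2 -16.9  21.2]Traceback (most recent call last):
  File "a.py", line 6, in <module>
    for r in models.landmark_of(im,k)[:4]:
             ~~~~~~~~~~~~~~~~~~^^^^^^
ValueError: it knows: case, digital_micrometer, driver_end, driver_grip, driver_tip, loupe, release_hole, rotor, screwdriver, stand, tool_pad
```

```bash
sed -i 's/"rotor_1"/"rotor"/; s/,"cover","catch"//' a.py; python3 a.py | sed -n '1,200p'
```

```text
side [[    1.      0.     -0.    526.2]
 [   -0.1     0.7    -0.7 -1090.5]
 [    0.      0.7     0.7   981.7]
 [    0.      0.      0.      1. ]] 486.0343826227486 320.5367255297217 243.74665754471036 ['pixels', 'range_z', 'fx', 'fy', 'cx', 'cy', 'T', 'shot']
case 0.81 [328. 295.] [ 592.  -308.3   93. ]
stand 0.68 [326. 197.] [620.6 187.   15. ]
stand 0.34 [300. 377.] [ 519.2 -473.1   -0. ]
screwdriver 0.43 [290. 242.] [499.3 -16.7   6.1]
driver_grip 0.61 [291. 250.] [503.6 -64.1  16.5]
driver_end 0.55 [289. 263.] [ 495.7 -101.7    2.5]
tool_pad 0.63 [284. 197.] [484.  208.3   4.8]
digital_micrometer 0.85 [298. 375.] [ 514.3 -476.5   17.3]
loupe 0.66 [373. 240.] [750.9 -18.7   2.7]
top [[  -0.1    1.    -0.2  410.6]
 [  -1.    -0.1    0.   -78.6]
 [  -0.     0.2    1.  1061.8]
 [   0.     0.     0.     1. ]] 472.1246606327529 332.47488350677355 240.61517957119753 ['pixels', 'range_z', 'fx', 'fy', 'cx', 'cy', 'T', 'shot']
case 0.96 [397. 250.] [ 585.3 -222.4   94.1]
case 0.67 [271. 301.] [504.5  55.6   2.4]
release_hole 0.79 [384. 271.] [ 545.8 -192.5   75.7]
stand 0.91 [201. 252.] [622.5 209.3  13. ]
screwdriver 0.82 [304. 300.] [501.  -17.9   9.8]
driver_grip 0.84 [323. 298.] [502.4 -61.   18.4]
driver_tip 0.84 [272. 299.] [509.2  54.2   1.3]
driver_end 0.62 [346. 296.] [ 503.8 -111.4    1.6]
driver_end 0.49 [306. 298.] [506.1 -22.6   1.9]
tool_pad 0.95 [203. 315.] [482.7 206.    5.4]
digital_micrometer 0.89 [508. 280.] [ 514.2 -469.6   26.4]
loupe 0.5 [293. 194.] [742.6  -5.2  23.1]
{'t': 1.8, 'qpos': array([ 1.3,  0.4,  1.6, -0. ,  1.1, -0. ]), 'qvel': array([-0.,  0., -0.,  0., -0.,  0.]), 'joint_torque': array([  0. , -54.5, -27.4,   0.1,   0. ,  -0. ]), 'ee_pos': array([176.2, 599.6, 184.2]), 'orientation': array([-0.4, -3.1,  0. ]), 'ft_force': array([ 0.4,  0.1, -0.6]), 'moment': array([-0., -0., -0.]), 'grasp_force': 0.0, 'width': 87.6930075058126}
```

View pics/side0.png

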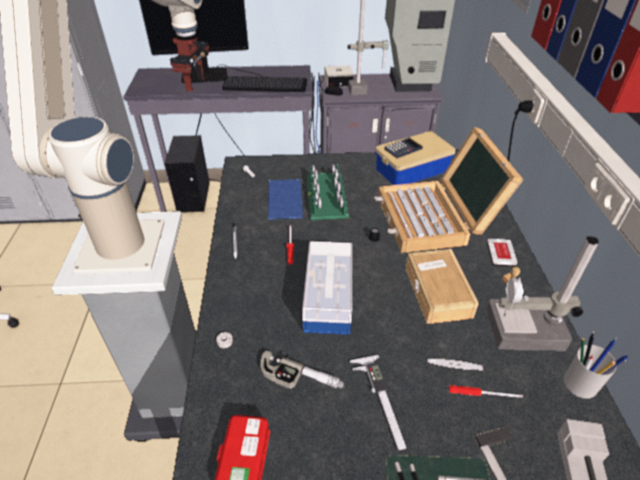

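View pics/top0.png

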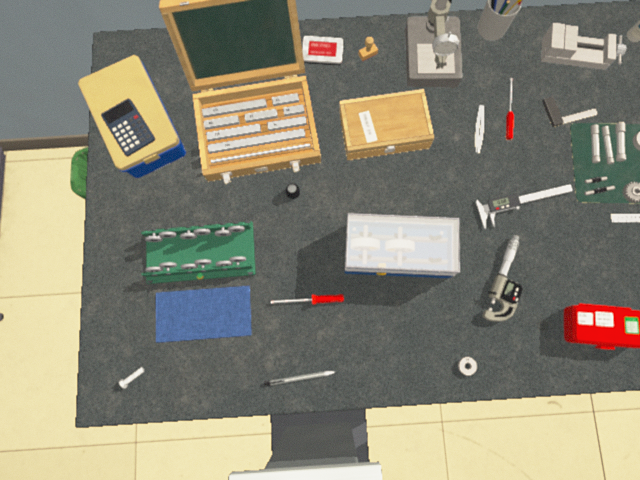

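The side view shows the driver at (290,245), lying along y with its tip toward +y, the case at (330,290) with the cover shut, and the stand and pad at (326,195) and (285,198). In the top view two rotors are visible under the cover, near (365,243) and (400,243), and the third station looks empty. Next I'll measure the poses.

```bash
cat > b.py <<'E'
from h import *
np.set_printoptions(precision=1,suppress=True)
def cloud(im):
    v,u=np.mgrid[0:480,0:640]; r=im["range_z"]; T=np.array(im["T"])
    P=np.stack([(u-im["cx"])/im["fx"]*r,-(v-im["cy"])/im["fy"]*r,-r],-1)@T[:3,:3].T+T[:3,3]
    P[r<=0]=-999; return P
def rect(m,P,name):
    n,l,s,c=cv2.connectedComponentsWithStats(m.astype(np.uint8)); 
    if n<2: return print(name,"none")
    k=1+np.argmax(s[1:,4]); Q=P[l==k]; r=cv2.minAreaRect(Q[:,:2].astype(np.float32)); print(name,len(Q),np.round(r[0],1),np.round(r[1],1),round(r[2],2),"zmed",np.round(np.median(Q[:,2]),1))
if __name__=="__main__":
  for n in ["top","side"]:
    im=shot(n); P=cloud(im); hsv=cv2.cvtColor(im["pixels"],cv2.COLOR_RGB2HSV); H,S,V=hsv[...,0],hsv[...,1],hsv[...,2]
    box=lambda x0,x1,y0,y1:(P[...,0]>x0)&(P[...,0]<x1)&(P[...,1]>y0)&(P[...,1]<y1)
    Z=P[...,2]; print(n)
    rect(box(480,700,-400,-80)&(Z>85),P,"cover")
    rect(box(380,560,60,360)&(H>100)&(H<130)&(S>110),P,"pad")
    rect(box(500,720,60,360)&(H>45)&(H<90)&(S>90),P,"stand")
    rect(box(430,560,-160,100)&((H<8)|(H>172))&(S>150)&(V>90),P,"handle")
    Q=P[box(500,720,60,360)&(Z>50)]; print("rollers",len(Q),Q.min(0),Q.max(0))
    y=box(500,560,-330,-130)&(H>18)&(H<35)&(S>100)&(Z<60); print("yellow",y.sum(),P[y].mean(0) if y.any() else "")
    u0,v0=(350,215) if n=="top" else (300,235)
    c=im["pixels"][195:305,340:470] if n=="top" else im["pixels"][220:340,270:370]
    if n=="top": cv2.imwrite("pics/c1.png",cv2.cvtColor(cv2.resize(c,None,fx=5,fy=5,interpolation=2),cv2.COLOR_RGB2BGR))
E
python3 b.py
```

```text
top
cover 6198 [ 601.4 -234.8] [236.4 117.6] 83.86 zmed 95.0
pad 4532 [486.4 208.1] [107.9 210.3] 0.61 zmed 3.8
stand 4023 [625.2 212.2] [123.6 244.7] 1.1 zmed 13.6
handle 255 [501.2 -70.2] [69.2 22.3] 86.56 zmed 17.5
rollers 905 [572.3  94.2  50. ] [678.4 329.   68.2]
yellow 19 [ 546.2 -191.1   32.9]
side
cover 3208 [ 599.1 -234.5] [242.6 116.3] 83.71 zmed 94.4
pad 1222 [486.1 205.4] [106.4 215.1] 0.64 zmed 4.1
stand 925 [622.8 208.9] [119.3 247.6] 1.72 zmed 13.0
handle 137 [500.4 -62.3] [20.9 92.8] 2.13 zmed 16.2
rollers 273 [572.6  91.5  50. ] [676.9 318.7  67.7]
yellow 0
```

View pics/c1.png

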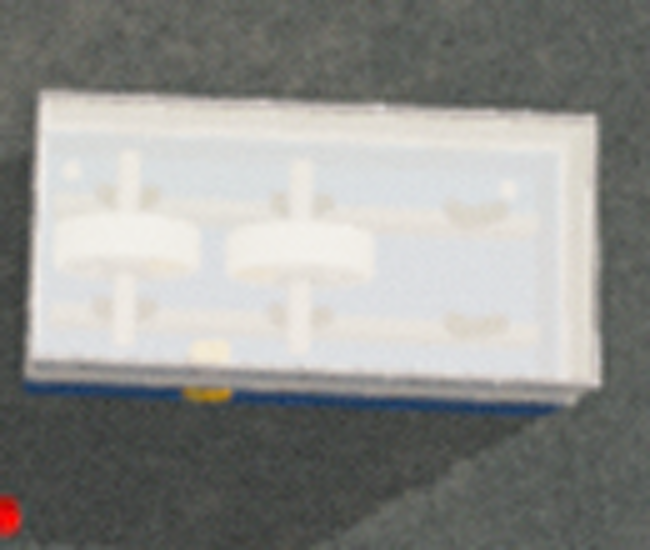

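The crop shows rotors only at y=+76 and y=0, with the catch at (208,350) midway between them. So the case centre is (600.5,-234.7) with yaw -6.1°, and the hole is at (547,-191,32). I'll go to the driver now.

Call:
play_rows(dp=[[13.6, -27.5, 0], [13.6, -27.5, 0], [13.6, -27.5, 0], [13.6, -27.5, 0], [13.6, -27.5, 0], [13.6, -27.5, 0], [13.6, -27.5, 0], [13.6, -27.5, 0]], yaw=[-7, -7, -7, -7, -7, -7, -7, -7], gripper=0)

```text
t: 2.57
ee_pos: [285.4, 378.4, 184.4]
orientation: [1.862, 2.53, 0.001]
ft_force: [-0.3, -0.1, 0.6]
width: 87.9
grasp_force: 0.0
```

Call:
play_rows(dp=[[13.6, -27.5, 0], [13.6, -27.5, 0], [13.6, -27.5, 0], [13.6, -27.5, 0], [13.6, -27.5, 0], [13.6, -27.5, 0], [13.6, -27.5, 0], [13.6, -27.5, 0]], yaw=[-7, -7, -6.6, 0, 0, 0, 0, 0])

```text
t: 3.23
ee_pos: [394.3, 158.3, 184.6]
orientation: [2.278, 2.163, 0.001]
ft_force: [-0.0, -0.1, 1.2]
width: 87.6
grasp_force: 0.0
```

Call:
play_rows(dp=[[13.6, -27.5, -14], [13.6, -27.5, -14], [13.6, -27.5, -14], [13.6, -27.5, -14], [13.6, -27.5, -14], [13.6, -27.5, -14], [13.6, -27.5, -14], [0, 0, 0]], yaw=[0, 0, 0, 0, 0, 0, 0, 0])

```text
t: 3.9
ee_pos: [490.5, -36.5, 84.5]
orientation: [2.282, 2.159, -0.001]
ft_force: [-0.6, 0.1, 0.4]
width: 87.5
grasp_force: 0.0
```

```bash
cat > s.py <<'E'
from h import *
from scipy.spatial.transform import Rotation as R
def st():
    o=ctrl.get_obs(); m=R.from_rotvec(o["orientation"]).as_matrix(); y=m[:,1]
    print("t",round(o["t"],1),"p",np.round(o["ee_pos"],1),"psi",round(np.degrees(np.arctan2(y[1],y[0])),2),"zax",np.round(m[:,2],3),"F",np.round(o["ft_force"],1),"w",round(o["width"],1),"g",round(o["grasp_force"],1),"q6",round(o["qpos"][5],2))
if __name__=="__main__": st()
E
cat > d.py <<'E'
from s import *
from b import cloud
st()
im=shot("top"); 
for k in ["driver_grip","driver_tip","driver_end"]:
    for r in models.landmark_of(im,k)[:1]: print(k,round(r["conf"],2),np.round(r["location"]),np.round(world(im,*r["location"],z=10),1))
P=cloud(im); hsv=cv2.cvtColor(im["pixels"],cv2.COLOR_RGB2HSV)
m=(P[...,2]<30)&(P[...,0]>430)&(P[...,0]<560)&(P[...,1]>-160)&(P[...,1]<110)
red=m&((hsv[...,0]<8)|(hsv[...,0]>172))&(hsv[...,1]>150)&(hsv[...,2]>90)
sh=m&(hsv[...,2]>130)&(hsv[...,1]<60)
for n,k in (("red",red),("shank",sh)):
    v,u=np.nonzero(k)
    if len(v)<5: print(n,len(v)); continue
    W=np.array([world(im,a,b,z=10)[:2] for a,b in zip(u,v)]); f=cv2.fitLine(W.astype(np.float32),cv2.DIST_HUBER,0,.01,.01).ravel(); print(n,len(v),np.round(f,3),W.min(0).round(1),W.max(0).round(1))
E
python3 d.py
```

```text
t 3.9 p [490.5 -36.5  84.5] psi -3.16 zax [-0. -0. -1.] F [-0.6  0.1  0.4] w 87.5 g 0.0 q6 -0.04
red 0
shank 23 [  0.2  -1.  466.4 -22.9] [ 430.5 -111.2] [535.4  69.5]
```

Call:
play_rows(dp=[[5.5, -12, 0], [5.5, -12, 0], [0, 0, -20], [0, 0, -20], [0, 0, -20], [0, 0, -14], [0, 0, -7], [0, 0, 0]], yaw=[0, 0, 0, 0, 0, 0, 0, 0])

```text
t: 4.77
ee_pos: [499.5, -57.1, 4.3]
orientation: [-2.277, -2.162, 0.002]
ft_force: [-0.4, 0.2, -0.7]
width: 88.1
grasp_force: 0.0
```

Call:
play_rows(dp=[[0, 0, 0], [0, 0, 0], [0, 0, 0], [0, 0, 0], [0, 0, 0], [0, 0, 0], [0, 0, 0], [0, 0, 0]], yaw=[0, 0, 0, 0, 0, 0, 0, 0], gripper=1)

```text
t: 5.43
ee_pos: [500.0, -56.9, 5.4]
orientation: [2.278, 2.163, 0.0]
ft_force: [0.6, -0.2, -0.3]
width: 38.3
grasp_force: 0.0
```

```bash
python3 s.py
```

```text
t 5.4 p [500.  -56.9   5.4] psi -2.97 zax [ 0. -0. -1.] F [ 0.6 -0.2 -0.3] w 38.3 g 0.0 q6 -0.08
```

Call:
play_rows(dp=[[1, -3.5, -2.5], [0, 0, 0], [0, 0, 0], [0, 0, 0], [0, 0, 0], [0, 0, 0], [0, 0, 0], [0, 0, 0]], yaw=[0, 0, 0, 0, 0, 0, 0, 0])

```text
t: 6.1
ee_pos: [501.0, -60.4, 2.8]
orientation: [2.278, 2.163, 0.0]
ft_force: [0.9, 0.3, -0.6]
width: 0.6
grasp_force: 0.0
```

```bash
python3 s.py
```

```text
t 6.1 p [501.  -60.4   2.8] psi -2.97 zax [ 0. -0. -1.] F [ 0.9  0.3 -0.6] w 0.6 g 0.0 q6 -0.09
```

```bash
cat > e.py <<'E'
from h import *
im=shot("side","s1.png"); c=im["pixels"][200:300,230:370]; cv2.imwrite("pics/c2.png",cv2.cvtColor(cv2.resize(c,None,fx=5,fy=5,interpolation=2),cv2.COLOR_RGB2BGR))
im2=shot("top")
for i in (im,im2):
  for k in ["driver_grip","driver_tip","driver_end"]:
    for r in models.landmark_of(i,k)[:1]: print(k,round(r["conf"],2),np.round(r["location"]),np.round(world(i,*r["location"],z=10),1))
E
python3 e.py
```

```text
driver_grip 0.51 [290. 252.] [499.  -63.7  10. ]
driver_tip 0.51 [326. 292.] [ 595.8 -223.    10. ]
driver_end 0.49 [288. 263.] [ 494.  -107.2   10. ]
```

View pics/c2.png

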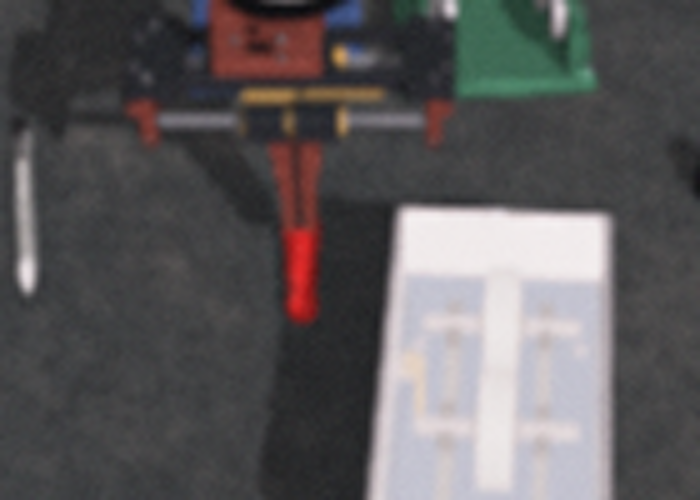

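```bash
cat > f.py <<'E'
from h import *
im=shot("side")
print("tcp px",proj(im,[501,-60.4,2.8]))
for v in range(226,268,2): print(v,[tuple(np.round(world(im,u,v,depth=float(im["range_z"][v,u]))).astype(int)) for u in (286,290,294)],im["pixels"][v,290])
E
python3 f.py; python3 s.py
```

```text
tcp px (np.float64(290.271151178802), np.float64(253.09002642659064))
226 [(np.int64(494), np.int64(-97), np.int64(138)), (np.int64(505), np.int64(-97), np.int64(137)), (np.int64(516), np.int64(-97), np.int64(137))] [42 40 45]
228 [(np.int64(494), np.int64(-94), np.int64(128)), (np.int64(505), np.int64(-92), np.int64(126)), (np.int64(515), np.int64(-93), np.int64(127))] [73 48 48]
230 [(np.int64(493), np.int64(-72), np.int64(102)), (np.int64(504), np.int64(-72), np.int64(102)), (np.int64(514), np.int64(44), np.int64(1))] [107  52  47]
232 [(np.int64(492), np.int64(-68), np.int64(91)), (np.int64(504), np.int64(-69), np.int64(92)), (np.int64(514), np.int64(27), np.int64(7))] [107  51  47]
234 [(np.int64(492), np.int64(-71), np.int64(87)), (np.int64(503), np.int64(-74), np.int64(89)), (np.int64(513), np.int64(29), np.int64(-2))] [106  50  46]
236 [(np.int64(492), np.int64(-73), np.int64(81)), (np.int64(503), np.int64(-69), np.int64(77)), (np.int64(513), np.int64(19), np.int64(-1))] [106  52  47]
238 [(np.int64(492), np.int64(-72), np.int64(73)), (np.int64(503), np.int64(-72), np.int64(7
[... 1619 characters left out ...]
4(488), np.int64(-89), np.int64(3)), (np.int64(500), np.int64(-104), np.int64(18)), (np.int64(511), np.int64(-84), np.int64(-2))] [189  34  36]
262 [(np.int64(488), np.int64(-95), np.int64(1)), (np.int64(500), np.int64(-104), np.int64(10)), (np.int64(511), np.int64(-97), np.int64(2))] [168  30  30]
264 [(np.int64(488), np.int64(-104), np.int64(2)), (np.int64(500), np.int64(-104), np.int64(1)), (np.int64(511), np.int64(-107), np.int64(4))] [96 37 37]
266 [(np.int64(488), np.int64(-110), np.int64(0)), (np.int64(500), np.int64(-112), np.int64(1)), (np.int64(511), np.int64(-115), np.int64(3))] [44 45 46]
t 6.5 p [501.  -60.3   2.8] psi -2.97 zax [ 0. -0. -1.] F [0.2 0.6 0.2] w 0.4 g 0.0 q6 -0.09
```

The crop shows the fingers ending at about (300,228), while the red handle runs on to (300,320). The depth there puts the real fingertips near z≈46, although the reported TCP z is 2.8. I'll open, lower a little and check again.

Call:
play_rows(dp=[[0, 0, 0], [0, 0, 0], [0, 0, 0], [0, 0, 0], [0, 0, 0], [0, 0, 0], [0, 0, 0], [0, 0, 0]], yaw=[0, 0, 0, 0, 0, 0, 0, 0], gripper=0.3)

```text
t: 7.22
ee_pos: [501.0, -60.4, 2.8]
orientation: [2.278, 2.163, 0.0]
ft_force: [-0.4, 0.4, 0.2]
width: 50.5
grasp_force: 0.0
```

```bash
cat > g.py <<'E'
from s import *
from b import cloud
st(); print(ctrl.get_obs()["qpos"])
im=shot("side","s2.png"); P=cloud(im); o=ctrl.get_obs()["ee_pos"]
c=im["pixels"][195:285,230:350]; cv2.imwrite("pics/c3.png",cv2.cvtColor(cv2.resize(c,None,fx=6,fy=6,interpolation=2),cv2.COLOR_RGB2BGR))
m=(abs(P[...,0]-o[0])<60)&(abs(P[...,1]-o[1])<22)&(P[...,2]>3); Q=P[m]
print(np.histogram(Q[:,2],np.arange(0,200,10)))
E
python3 g.py
```

```text
t 7.2 p [501.  -60.4   2.8] psi -2.98 zax [ 0. -0. -1.] F [-0.4  0.4  0.2] w 50.5 g 0.0 q6 -0.09
[-0.1  0.5  2.   0.   0.6 -0.1]
(array([ 65,  53,  19,   0,  12,  15,  20,  20,  29,  27,  22,   3,   0,
        21,  89,  89, 169,  69,  58]), array([  0,  10,  20,  30,  40,  50,  60,  70,  80,  90, 100, 110, 120,
       130, 140, 150, 160, 170, 180, 190]))
```

View pics/c3.png

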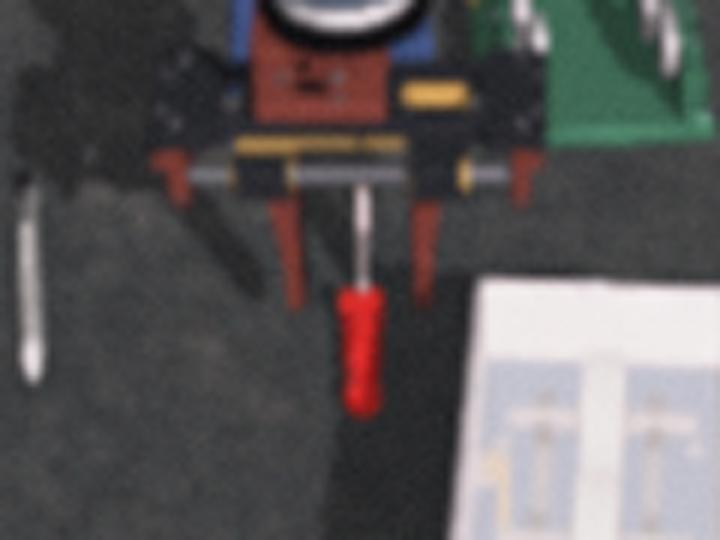

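The crop shows the finger ends at (297,305) and (425,300), well above the table, with the handle centred between them at (362,350). The true TCP is about 40 mm above the reported value, so I'll descend in stages.

Call:
play_rows(dp=[[0, 0, -6], [0, 0, -6], [0, 0, -6], [0, 0, -6], [0, 0, 0], [0, 0, 0]], yaw=[0, 0, 0, 0, 0, 0])

```text
t: 7.77
ee_pos: [500.4, -60.3, -21.9]
orientation: [-2.278, -2.162, 0.001]
ft_force: [0.6, -1.3, -0.3]
width: 61.6
grasp_force: 0.0
```

```bash
cat >> g.py <<'E'
# finger-bottom estimate: brown-red finger pixels, excluding bright red
hsv=cv2.cvtColor(im["pixels"],cv2.COLOR_RGB2HSV)
f=m&((hsv[...,0]<10)|(hsv[...,0]>170))&(hsv[...,1]>60)&(abs(P[...,0]-o[0])>14)
for s in (-1,1):
    Q=P[f&(np.sign(P[...,0]-o[0])==s)]; print(s,len(Q),"lowest z",np.round(np.sort(Q[:,2])[:5],1),"x",Q[:,0].mean().round(1),"y",np.median(Q[:,1]).round(1))
E
python3 g.py
```

```text
t 7.8 p [500.4 -60.3 -21.9] psi -2.97 zax [-0.  0. -1.] F [ 0.6 -1.3 -0.3] w 61.6 g 0.0 q6 -0.09
[-0.1  0.6  2.  -0.   0.6 -0.1]
(array([ 49,  62,  33,  17,  17,  20,  28,  28,  14,   1,   5,  37, 109,
       142, 112,  59,  33,   1,  25]), array([  0,  10,  20,  30,  40,  50,  60,  70,  80,  90, 100, 110, 120,
       130, 140, 150, 160, 170, 180, 190]))
-1 190 lowest z [17.8 18.9 19.5 23.3 23.4] x 468.1 y -74.9
1 80 lowest z [ 3.2  3.8 19.8 20.7 21.5] x 533.7 y -72.4
```

Call:
play_rows(dp=[[0, 0, -5], [0, 0, -4], [0, 0, -3], [0, 0, -3], [0, 0, 0], [0, 0, 0]], yaw=[0, 0, 0, 0, 0, 0])

```text
t: 8.32
ee_pos: [500.8, -60.3, -36.4]
orientation: [-2.278, -2.163, 0.0]
ft_force: [0.2, 0.3, 1.0]
width: 61.6
grasp_force: 0.0
```

```bash
python3 g.py
```

```text
t 8.3 p [500.8 -60.3 -36.4] psi -2.97 zax [-0.  0. -1.] F [0.2 0.3 1. ] w 61.6 g 0.0 q6 -0.09
[-0.1  0.6  2.  -0.   0.5 -0.1]
(array([ 55,  68,  42,  23,  19,  23,  25,   2,   0,  16,  77,  91, 165,
        68,  59,  17,   0,  35,  36]), array([  0,  10,  20,  30,  40,  50,  60,  70,  80,  90, 100, 110, 120,
       130, 140, 150, 160, 170, 180, 190]))
-1 188 lowest z [3.7 4.6 5.  9.  9.1] x 468.4 y -75.0
1 74 lowest z [3.2 5.9 6.3 6.4 8.9] x 532.5 y -72.5
```

Call:
play_rows(dp=[[0, 0, 0], [0, 0, 0], [0, 0, 0], [0, 0, 0], [0, 0, 0], [0, 0, 0], [0, 0, 0], [0, 0, 0]], yaw=[0, 0, 0, 0, 0, 0, 0, 0], gripper=1)

```text
t: 9.03
ee_pos: [501.0, -60.3, -36.2]
orientation: [2.278, 2.163, 0.0]
ft_force: [-0.0, 1.3, -0.7]
width: 17.0
grasp_force: 29.8
```

Call:
play_rows(dp=[[0, 0, 0], [0, 0, 0], [0, 0, 0], [0, 0, 0]], yaw=[0, 0, 0, 0])

```text
t: 9.37
ee_pos: [501.0, -60.4, -36.2]
orientation: [2.278, 2.163, 0.0]
ft_force: [-0.1, 0.5, 0.4]
width: 17.2
grasp_force: 29.8
```

```bash
python3 s.py
```

```text
t 9.4 p [501.  -60.4 -36.2] psi -2.97 zax [ 0. -0. -1.] F [-0.1  0.5  0.4] w 17.2 g 29.8 q6 -0.09
```

Call:
play_rows(dp=[[0, 0, 15], [0, 0, 15], [0, 0, 15], [0, 0, 15], [-23, -20, 0], [-23, -20, 0], [-23, -20, 0], [-23, -20, 0]], yaw=[0, 0, 0, 0, -6.65, -6.65, -6.65, -6.65])

```text
t: 10.03
ee_pos: [408.0, -140.9, 23.9]
orientation: [2.718, 1.574, 0.0]
ft_force: [0.3, -0.3, -0.5]
width: 17.1
grasp_force: 29.8
```

Call:
play_rows(dp=[[0, -20, 0], [0, -15, 0], [0, 0, 0], [0, 0, 0], [0, 0, 0], [0, 0, 0], [0, 0, 0], [0, 0, 0]], yaw=[-6.65, -6.65, -6.65, -6.65, -6.65, -6.65, -6.65, -6.65])

```text
t: 10.7
ee_pos: [408.9, -175.4, 23.7]
orientation: [-3.136, -0.189, 0.0]
ft_force: [1.2, 0.1, 1.0]
width: 17.5
grasp_force: 29.8
```

Call:
play_rows(dp=[[0, 0, 0], [0, 0, 0], [0, 0, 0], [0, 0, 0]], yaw=[-6.65, -6.65, 0, 0])

```text
t: 11.03
ee_pos: [408.9, -175.3, 23.7]
orientation: [-3.137, 0.161, 0.0]
ft_force: [-0.2, -0.5, -0.1]
width: 17.4
grasp_force: 29.8
```

```bash
python3 s.py
```

```text
t 11.0 p [ 408.9 -175.3   23.7] psi -95.88 zax [-0.  0. -1.] F [-0.2 -0.5 -0.1] w 17.4 g 29.8 q6 1.24
```

Call:
play_rows(dp=[[0, 0, -13], [0, 0, -13], [0, 0, -13.3], [0, 0, 0], [0, 0, 0]], yaw=[0, 0, 0, 0, 0])

```text
t: 11.45
ee_pos: [408.4, -175.1, -15.9]
orientation: [-3.137, 0.163, 0.003]
ft_force: [-0.6, 0.6, -0.2]
width: 17.2
grasp_force: 29.8
```

```bash
cat > k.py <<'E'
from s import *
from b import cloud
st(); o=ctrl.get_obs()["ee_pos"]
a=shot("side"); b=shot("top"); out=[]
for n,im in (("side",a),("top",b)):
    for k in ["driver_tip","driver_grip","release_hole"]:
        for r in models.landmark_of(im,k)[:2]: print(n,k,round(r["conf"],2),np.round(r["location"],1),np.round(world(im,*r["location"],z=32),1))
    print(n,"pred tip",np.round(proj(im,[522,-188,32]),1),"pred hole",np.round(proj(im,[547,-190.7,32]),1),"grip",np.round(proj(im,[409,-175.3,32]),1))
    x,y=[int(t) for t in proj(im,[490,-184,32])]; c=im["pixels"][y-40:y+40,x-50:x+50]; out.append(cv2.resize(c,(600,480),interpolation=cv2.INTER_CUBIC)[:, :]); print(x-50,y-40)
cv2.imwrite("pics/k.png",cv2.cvtColor(cv2.resize(np.vstack(out),(375,600)),cv2.COLOR_RGB2BGR))
E
python3 k.py
```

```text
t 11.4 p [ 408.4 -175.1  -15.9] psi -95.94 zax [-0.  0. -1.] F [-0.6  0.6 -0.2] w 17.2 g 29.8 q6 1.24
side driver_tip 0.48 [297.2 275.3] [ 519.4 -179.1   32. ]
side pred tip [298.2 277.7] pred hole [307.6 278. ] grip [256.2 275.9]
236 237
top driver_tip 0.58 [377.8 284. ] [ 523.9 -182.4   32. ]
top driver_grip 0.59 [202.  313.1] [485.2 201.8  32. ]
top release_hole 0.57 [383.3 272.1] [ 549.2 -196.6   32. ]
top pred tip [380.4 284.7] pred hole [380.7 273.3] grip [379.  337.7]
329 259
```

View pics/k.png

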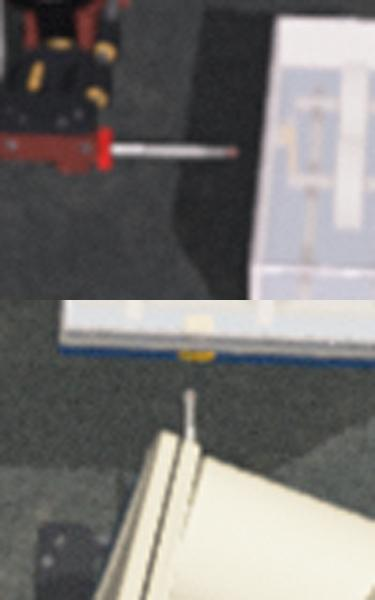

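The side crop shows the tip at about (299,277), as predicted. In the top crop the tip is near (380,283) and the yellow rim is near (382,274). I'll refine the lateral error.

```bash
cat > l.py <<'E'
from s import *
from b import cloud
im=shot("top"); hsv=cv2.cvtColor(im["pixels"],cv2.COLOR_RGB2HSV).astype(int); H,S,V=hsv[...,0],hsv[...,1],hsv[...,2]
R_=np.s_[262:302,360:402]; sub=np.zeros(H.shape,bool); sub[R_]=1
y=sub&(H>15)&(H<35)&(S>110)&(V>60); v,u=np.nonzero(y); w=S[y]
print("yellow",len(u),(u*w).sum()/w.sum(),(v*w).sum()/w.sum(),u.min(),u.max(),v.min(),v.max()); print("W",world(im,(u.min()+u.max())/2,v.mean(),z=32))
g=im["pixels"].astype(int).sum(2)
for r in range(278,296): 
    row=g[r,370:392]; k=row-np.median(row); k=np.clip(k-40,0,None); c=(k*np.arange(370,392)).sum()/max(k.sum(),1); print(r,round(c,2),k.max(),np.round(world(im,c,r,z=32)[:2],1))
E
python3 l.py
```

```text
yellow 19 381.15764139590857 273.54783393501805 377 385 273 275
W [ 546.3 -191.3   32. ]
278 0.0 0.0 [589.7 644.4]
279 0.0 0.0 [587.5 644.2]
280 0.0 0.0 [585.3 644. ]
281 0.0 0.0 [583.  643.9]
282 0.0 0.0 [580.8 643.7]
283 379.35 169.0 [ 525.8 -185.9]
284 379.39 260.5 [ 523.6 -185.8]
285 379.36 283.0 [ 521.5 -185.6]
286 379.35 277.5 [ 519.3 -185.4]
287 379.29 273.5 [ 517.1 -185.1]
288 379.34 278.0 [ 514.9 -185. ]
289 379.28 273.5 [ 512.8 -184.7]
290 379.25 280.5 [ 510.6 -184.4]
291 379.32 289.0 [ 508.4 -184.4]
292 379.38 306.0 [ 506.2 -184.4]
293 379.15 383.0 [ 504.1 -183.7]
294 376.75 423.5 [ 502.3 -178.3]
295 375.71 373.0 [ 500.2 -175.9]
```

Call:
play_rows(dp=[[0, -3, 0], [0, 0, 0], [5, -0.5, 0], [5, -0.5, 0], [5, -0.5, 0], [5, -0.5, 0], [5, -0.5, 0], [5, -0.5, 0]], yaw=[0, 0, 0, 0, 0, 0, 0, 0])

```text
t: 12.57
ee_pos: [439.7, -181.4, -15.6]
orientation: [3.137, -0.166, 0.0]
ft_force: [0.9, 0.1, -1.0]
width: 17.2
grasp_force: 29.8
```

```bash
python3 s.py
```

```text
t 12.6 p [ 439.7 -181.4  -15.6] psi -96.06 zax [ 0. -0. -1.] F [ 0.9  0.1 -1. ] w 17.2 g 29.8 q6 1.26
```

Call:
play_rows(dp=[[4, -0.4, 0], [4, -0.4, 0], [3, -0.3, 0], [3, -0.3, 0], [0, 0, 0], [0, 0, 0], [0, 0, 0], [0, 0, 0]], yaw=[0, 0, 0, 0, 0, 0, 0, 0])

```text
t: 13.23
ee_pos: [452.4, -182.6, -15.6]
orientation: [-3.137, 0.167, 0.001]
ft_force: [-4.4, 0.1, -0.2]
width: 17.2
grasp_force: 29.8
```

```bash
python3 s.py; python3 -c "
from b import *
im=shot('top');P=cloud(im);print(np.histogram(P[230:265,360:450,2],np.arange(0,220,20)))"
```

```text
t 13.2 p [ 452.4 -182.6  -15.6] psi -96.08 zax [-0.001  0.    -1.   ] F [-4.4  0.1 -0.2] w 17.2 g 29.8 q6 1.27
(array([  57,    2,   25,    5,   39,  766, 2118,  126,    0,    0]), array([  0,  20,  40,  60,  80, 100, 120, 140, 160, 180, 200]))
```

Call:
play_rows(dp=[[0, 0, 0], [0, 0, 0], [-10, 1, 0], [-10, 1, 0], [-15, 1.6, 0], [-15, 1.6, 0], [0, 0, 20], [0, 0, 20]], yaw=[0, 0, 0, 0, 0, 0, 0, 0])

```text
t: 13.95
ee_pos: [401.1, -177.1, 24.3]
orientation: [-3.136, 0.168, 0.003]
ft_force: [0.0, -1.0, -0.2]
width: 17.4
grasp_force: 29.8
```

Call:
play_rows(dp=[[0, 0, 20], [6, 25, 0], [6, 25, 0], [6, 25, 0], [6, 25, 0], [6, 25, 0], [6, 25, 0], [6, 25, 0]], yaw=[0, 6.9, 6.9, 6.9, 6.9, 6.9, 6.9, 6.9])

```text
t: 14.62
ee_pos: [445.5, -1.5, 44.9]
orientation: [2.927, 1.14, 0.004]
ft_force: [0.3, -1.2, -1.3]
width: 17.0
grasp_force: 29.8
```

Call:
play_rows(dp=[[6, 25, 0], [6, 25, 0], [6, 25, 0], [6, 25, 0], [6, 25, 0], [6, 25, 0], [6, 25, 0], [0, 0, 0]], yaw=[6.9, 6.9, 6.9, 6.9, 6.9, 6.9, 6.9, 0])

```text
t: 15.28
ee_pos: [489.3, 176.1, 45.2]
orientation: [2.201, 2.239, 0.008]
ft_force: [-0.3, -1.1, 0.0]
width: 17.3
grasp_force: 29.8
```

```bash
python3 s.py; cat > m.py <<'E'
from b import *
im=shot('side','v1.png'); im=shot('top','v2.png'); P=cloud(im); hsv=cv2.cvtColor(im["pixels"],cv2.COLOR_RGB2HSV)
c=im["pixels"][180:320,320:490]; cv2.imwrite("pics/c5.png",cv2.cvtColor(cv2.resize(c,None,fx=4,fy=4,interpolation=2),cv2.COLOR_RGB2BGR))
E
python3 m.py
```

```text
t 15.3 p [489.3 176.1  45.2] psi 0.99 zax [ 0.005  0.002 -1.   ] F [-0.3 -1.1  0. ] w 17.3 g 29.8 q6 0.3
```

View pics/c5.png

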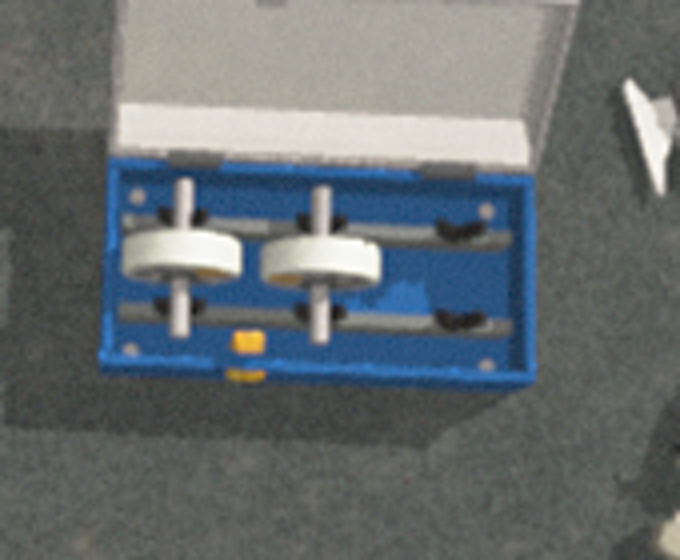

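The cover is open, with two rotors at (182,255) and (320,262) in the crop and the third notch pair empty. Now I'll lay the driver on the pad.

Call:
play_rows(dp=[[-2, -3, -20], [0, 0, -20], [0, 0, -15], [0, 0, -10], [0, 0, -6], [0, 0, -3], [0, 0, 0], [0, 0, 0]], yaw=[0, 0, 0, 0, 0, 0, 0, 0])

```text
t: 16.05
ee_pos: [485.4, 169.3, -29.1]
orientation: [2.212, 2.231, 0.001]
ft_force: [0.0, -0.7, -1.0]
width: 17.2
grasp_force: 29.8
```

Call:
play_rows(dp=[[0, 0, -2], [0, 0, -1.5], [0, 0, 0], [0, 0, 0]], yaw=[0, 0, 0, 0])

```text
t: 16.38
ee_pos: [485.1, 169.5, -32.8]
orientation: [2.211, 2.232, 0.0]
ft_force: [-0.0, -0.4, 0.1]
width: 17.2
grasp_force: 29.8
```

```bash
python3 s.py; python3 k.py | grep driver
```

```text
t 16.4 p [485.1 169.5 -32.8] psi 0.53 zax [ 0.  0. -1.] F [-0.  -0.4  0.1] w 17.2 g 29.8 q6 0.3
side driver_tip 0.52 [283.7 182.5] [483.7 253.1  32. ]
side driver_grip 0.51 [285.7 203.5] [489.9 138.2  32. ]
top driver_grip 0.61 [218.7 310.6] [488.2 165.7  32. ]
```

Call:
play_rows(dp=[[0, 0, 0], [0, 0, 0], [0, 0, 0], [0, 0, 0], [0, 0, 0], [0, 0, 0], [0, 0, 0], [0, 0, 0]], yaw=[0, 0, 0, 0, 0, 0, 0, 0], gripper=0.3)

```text
t: 17.45
ee_pos: [485.0, 169.4, -33.0]
orientation: [-2.211, -2.232, 0.0]
ft_force: [0.3, 0.1, 0.2]
width: 61.1
grasp_force: 0.0
```

Call:
play_rows(dp=[[0, 0, 10], [0, 0, 20], [0, 0, 30], [0, 0, 40], [0, -40, 40], [0, -40, 0], [0, -40, 0], [0, -40, 0]], yaw=[0, 0, 0, 0, 0, 0, 0, 0])

```text
t: 18.12
ee_pos: [485.3, 18.8, 98.1]
orientation: [2.208, 2.232, 0.003]
ft_force: [0.4, 0.2, -0.8]
width: 61.5
grasp_force: 0.0
```

```bash
cat > n.py <<'E'
from s import *
from b import cloud,rect
import b
st()
for n in ("top","side"):
    im=shot(n); P=cloud(im); hsv=cv2.cvtColor(im["pixels"],cv2.COLOR_RGB2HSV); H,S,V=hsv[...,0],hsv[...,1],hsv[...,2]; Z=P[...,2]
    box=lambda x0,x1,y0,y1:(P[...,0]>x0)&(P[...,0]<x1)&(P[...,1]>y0)&(P[...,1]<y1)
    for k in ["driver_tip","driver_grip","driver_end","rotor"]:
        for r in models.landmark_of(im,k)[:(3 if k=="rotor" else 1)]: print(n,k,round(r["conf"],2),np.round(r["location"],1),np.round(world(im,*r["location"],z=48 if k=="rotor" else 12),1))
    rect(box(500,700,-380,-90)&(H>100)&(H<130)&(S>130)&(Z>35)&(Z<52),P,"caserim")
    rect(box(530,670,-380,-90)&(Z>62)&(Z<84)&(S<60),P,"discs")
    rr=box(530,670,-380,-90)&(Z>70)&(Z<84)&(S<60)
    nn,l,s,c=cv2.connectedComponentsWithStats(rr.astype(np.uint8))
    for i in range(1,nn):
        if s[i,4]>15: Q=P[l==i]; r=cv2.minAreaRect(Q[:,:2].astype(np.float32)); print("disc",s[i,4],np.round(r[0],1),np.round(r[1],1),round(r[2],1),"ztop",np.percentile(Q[:,2],95).round(1))
    hs=(H<12)|(H>170)
E
python3 n.py
```

```text
t 18.1 p [485.3  18.8  98.1] psi 0.61 zax [ 0.  0. -1.] F [ 0.4  0.2 -0.8] w 61.5 g 0.0 q6 0.0
top driver_tip 0.58 [396.8 253.6] [ 591.9 -232.9   12. ]
top rotor 0.86 [397.  242.9] [ 609.4 -230.2   48. ]
top rotor 0.75 [369.2 246.9] [ 604.4 -168.7   48. ]
top rotor 0.53 [507.2 282.7] [ 507.2 -458.8   48. ]
caserim 769 [ 600.1 -235.1] [236.7 115.1] 83.83 zmed 46.2
discs 251 [ 602.3 -235.2] [58.3 18.6] 83.55 zmed 76.1
disc 192 [ 610.2 -158.5] [51.6 18.3] 84.5 ztop 81.5
disc 196 [ 602.3 -235. ] [47.3 18.5] 83.1 ztop 82.0
side driver_tip 0.41 [284.4 181.4] [485.2 287.7  12. ]
side driver_grip 0.55 [283.1 202.7] [480.7 168.7  12. ]
side driver_end 0.59 [284.5 210.3] [485.1 128.9  12. ]
side rotor 0.79 [325.8 284.3] [ 593.2 -230.8   48. ]
side rotor 0.69 [328.7 263.6] [ 606.1 -155.    48. ]
caserim 347 [ 593.3 -279.1] [153.  113.5] 83.62 zmed 44.8
discs 124 [ 599.5 -238.4] [54.  17.9] 85.97 zmed 75.9
disc 86 [ 608.6 -162.6] [51.3 16.3] 85.7 ztop 82.6
disc 92 [ 600.7 -236. ] [47.8 17.5] 82.9 ztop 82.0
```

Call:
play_rows(dp=[[15.5, -22.4, 0], [15.5, -22.4, 0], [15.5, -22.4, 0], [15.5, -22.4, 0], [15.5, -22.4, 0], [15.5, -22.4, 0], [15.5, -22.4, 0], [15.5, -22.4, 0]], yaw=[-0.85, -0.85, -0.85, -0.85, -0.85, -0.85, -0.85, -0.85])

```text
t: 19.28
ee_pos: [609.7, -159.3, 96.1]
orientation: [-2.338, -2.097, 0.0]
ft_force: [0.8, -0.5, 0.5]
width: 60.9
grasp_force: 0.0
```

Call:
play_rows(dp=[[0, 0, 0], [0, 0, 0], [0, 0, 0]], yaw=[0, 0, 0])

```text
t: 19.53
ee_pos: [608.2, -158.0, 95.8]
orientation: [-2.338, -2.097, 0.001]
ft_force: [-0.7, 0.7, -0.1]
width: 61.4
grasp_force: 0.0
```

```bash
python3 s.py; python3 g.py|tail -2; python3 n.py | grep -A4 driver_end
```

```text
t 19.5 p [ 608.2 -158.    95.8] psi -6.22 zax [-0.002  0.001 -1.   ] F [-0.7  0.7 -0.1] w 61.4 g 0.0 q6 -0.16
-1 270 lowest z [4.7 5.7 5.8 7.7 8.4] x 575.0 y -171.7
1 93 lowest z [135.5 138.2 138.3 138.6 139.2] x 641.2 y -173.0
top driver_end 0.89 [241.  309.1] [489.9 121.3  12. ]
caserim 309 [ 590.  -325.6] [ 54.5 114.7] 81.97 zmed 46.3
discs 20 [ 663.9 -357.8] [ 5.2 12. ] 78.12 zmed 71.6
side driver_tip 0.53 [282.8 180.6] [479.7 292.7  12. ]
side driver_grip 0.7 [328.2 295.1] [ 599.6 -236.7   12. ]
side driver_end 0.53 [285.3 211.4] [487.7 123.2  12. ]
side rotor 0.56 [328.9 282.8] [ 601.7 -225.9   48. ]
side rotor 0.47 [329.  262.8] [ 607.1 -151.9   48. ]
caserim 353 [ 593.  -276.4] [158.6 113.1] 84.15 zmed 44.8
discs 123 [ 599.3 -240.3] [51.  17.9] 85.96 zmed 75.8
```

Call:
play_rows(dp=[[0.5, -1.5, -20], [0, 0, -20], [0, 0, -20], [0, 0, -12], [0, 0, -7], [0, 0, 0], [0, 0, 0], [0, 0, 0]], yaw=[0, 0, 0, 0, 0, 0, 0, 0])

```text
t: 20.75
ee_pos: [610.3, -161.0, 18.4]
orientation: [2.339, 2.096, 0.001]
ft_force: [1.0, -0.2, 0.7]
width: 61.5
grasp_force: 0.0
```

```bash
python3 s.py; python3 g.py|tail -2
```

```text
t 20.8 p [ 610.3 -161.    18.4] psi -6.27 zax [ 0.002 -0.    -1.   ] F [ 1.  -0.2  0.7] w 61.5 g 0.0 q6 -0.17
-1 234 lowest z [5.5 7.9 8.2 8.6 9.2] x 577.5 y -173.9
1 70 lowest z [60.8 64.  64.7 65.5 66.8] x 642.3 y -175.4
```

Call:
play_rows(dp=[[-1, 1, -1.4], [0, 0, 0], [0, 0, 0], [0, 0, 0], [0, 0, 0], [0, 0, 0], [0, 0, 0], [0, 0, 0]], yaw=[0, 0, 0, 0, 0, 0, 0, 0], gripper=1)

```text
t: 21.47
ee_pos: [609.0, -159.8, 16.1]
orientation: [2.339, 2.096, 0.001]
ft_force: [0.9, 0.2, 0.4]
width: 18.0
grasp_force: 30.0
```

Call:
play_rows(dp=[[0, 0, 0], [0, 0, 0], [0, 0, 0], [0, 0, 0]], yaw=[0, 0, 0, 0])

```text
t: 21.8
ee_pos: [609.0, -159.8, 16.2]
orientation: [2.339, 2.096, 0.001]
ft_force: [4.0, 0.3, 0.7]
width: 18.2
grasp_force: 30.0
```

```bash
python3 s.py
```

```text
t 21.8 p [ 609.  -159.8   16.2] psi -6.28 zax [ 0.001 -0.    -1.   ] F [4.  0.3 0.7] w 18.2 g 30.0 q6 -0.17
```

Call:
play_rows(dp=[[0, 0, 10], [0, 0, 20], [0, 0, 25], [0, 0, 25], [0, 25, 0], [0, 25, 0], [0, 25, 0], [0, 25, 0]], yaw=[0, 0, 0, 0, 0, 0, 0, 0])

```text
t: 22.47
ee_pos: [606.9, -58.8, 96.1]
orientation: [-2.339, -2.095, 0.003]
ft_force: [0.4, 1.1, -4.2]
width: 17.8
grasp_force: 30.0
```

```bash
python3 s.py; cat > r.py <<'E'
from s import *
from b import cloud
for n in ("top","side"):
    im=shot(n); P=cloud(im); m=(P[...,0]>540)&(P[...,0]<710)&(P[...,1]>70)&(P[...,1]<350)&(P[...,2]>45)&(P[...,2]<75)
    Q=P[m]; a=np.radians(1.2); d=Q[:,:2]-[624.3,211]; X=d[:,0]*np.cos(a)+d[:,1]*np.sin(a); Y=-d[:,0]*np.sin(a)+d[:,1]*np.cos(a)
    print(n,len(Q))
    for s in (-1,1):
        for y0 in (-76,0,76):
            k=(np.sign(X)==s)&(abs(Y-y0)<38); 
            print(s,y0,k.sum(),"X",X[k].min().round(1),X[k].max().round(1),X[k].mean().round(1),"Y",Y[k].min().round(1),Y[k].max().round(1),"mean",Y[k].mean().round(1))
E
python3 r.py
```

```text
t 22.5 p [606.9 -58.8  96.1] psi -6.31 zax [-0.002  0.    -1.   ] F [ 0.4  1.1 -4.2] w 17.8 g 30.0 q6 -0.01
top 1489
-1 -76 215 X -50.5 -25.9 -39.0 Y -100.7 -38.5 mean -72.8
-1 0 247 X -50.2 -26.1 -39.1 Y -37.7 37.5 mean -1.6
-1 76 253 X -50.2 -25.9 -39.2 Y 39.0 113.7 mean 74.7
1 -76 252 X 27.3 52.7 39.9 Y -113.7 -39.3 mean -75.9
1 0 254 X 27.5 52.9 40.0 Y -37.9 37.4 mean 0.3
1 76 253 X 27.5 52.3 39.7 Y 38.1 113.6 mean 75.8
side 139
-1 -76 41 X -51.5 -32.3 -43.5 Y -111.8 -56.8 mean -87.3
-1 0 9 X -51.4 -44.9 -47.9 Y -29.5 -6.0 mean -17.0
-1 76 14 X -48.9 -43.8 -46.5 Y 72.7 108.8 mean 93.7
1 -76 48 X 29.2 50.4 41.8 Y -111.4 -41.6 mean -91.8
1 0 4 X 44.4 47.8 46.3 Y -32.2 -24.9 mean -29.7
1 76 19 X 34.3 50.5 41.6 Y 49.0 86.4 mean 64.9
```

Call:
play_rows(dp=[[2, 26.6, 0], [2, 26.6, 0], [2, 26.6, 0], [2, 26.6, 0], [2, 26.6, 0], [2, 26.6, 0], [2, 26.6, 0], [2, 26.6, 0]], yaw=[1, 1, 1, 1, 1, 1, 1, 0.5])

```text
t: 23.23
ee_pos: [623.5, 153.4, 95.8]
orientation: [-2.196, -2.245, 0.003]
ft_force: [0.3, -0.7, -4.3]
width: 17.9
grasp_force: 30.0
```

Call:
play_rows(dp=[[0, 26.6, 0], [0, 26.6, 0], [0, 26.6, 0], [0, 26.6, 0], [0, 26, 0], [0, 0, 0], [0, 0, 0], [0, 0, 0]], yaw=[0, 0, 0, 0, 0, 0, 0, 0])

```text
t: 23.9
ee_pos: [623.8, 284.3, 95.6]
orientation: [-2.197, -2.245, 0.003]
ft_force: [0.1, 0.5, -3.6]
width: 17.7
grasp_force: 30.0
```

```bash
python3 s.py
```

```text
t 23.9 p [623.8 284.3  95.6] psi 1.24 zax [-0.002 -0.001 -1.   ] F [ 0.1  0.5 -3.6] w 17.7 g 30.0 q6 0.39
```

Call:
play_rows(dp=[[0, 2.5, -15], [0, 0, -15], [0, 0, -15], [0, 0, -10], [0, 0, -5], [0, 0, -3], [0, 0, 0], [0, 0, 0]], yaw=[0, 0, 0, 0, 0, 0, 0, 0])

```text
t: 24.57
ee_pos: [624.8, 288.1, 33.2]
orientation: [2.198, 2.245, 0.0]
ft_force: [1.3, 0.5, -3.7]
width: 17.9
grasp_force: 30.0
```

```bash
python3 s.py
```

```text
t 24.6 p [624.8 288.1  33.2] psi 1.22 zax [ 0.  0. -1.] F [ 1.3  0.5 -3.7] w 17.9 g 30.0 q6 0.39
```

Call:
play_rows(dp=[[-0.8, -1, -1.5], [0, 0, -1], [0, 0, 0], [0, 0, 0]], yaw=[0, 0, 0, 0])

```text
t: 24.9
ee_pos: [623.9, 287.1, 31.0]
orientation: [2.197, 2.245, 0.001]
ft_force: [0.9, 1.0, -2.9]
width: 17.8
grasp_force: 30.0
```

```bash
python3 s.py; cat > rot.py <<'E'
from s import *
from b import cloud
# disc blobs: low-saturation points above zmin in region
def discs(n,x0,x1,y0,y1,z0,z1):
    im=shot(n); P=cloud(im); S=cv2.cvtColor(im["pixels"],cv2.COLOR_RGB2HSV)[...,1]
    m=(P[...,0]>x0)&(P[...,0]<x1)&(P[...,1]>y0)&(P[...,1]<y1)&(P[...,2]>z0)&(P[...,2]<z1)&(S<60)
    nn,l,s,c=cv2.connectedComponentsWithStats(m.astype(np.uint8))
    for i in range(1,nn):
        if s[i,4]>15: Q=P[l==i]; r=cv2.minAreaRect(Q[:,:2].astype(np.float32)); print(n,"disc",s[i,4],np.round(r[0],1),np.round(r[1],1),round(r[2],1),"ztop",np.percentile(Q[:,2],95).round(1))
    return im
E
cat > p.py <<'E'
from rot import *
discs("side",560,690,90,340,80,110)
E
python3 p.py
```

```text
t 24.9 p [623.9 287.1  31. ] psi 1.23 zax [ 0.001  0.    -1.   ] F [ 0.9  1.  -2.9] w 17.8 g 30.0 q6 0.39
side disc 69 [623.3 277.8] [55.6 20. ] 86.3 ztop 99.1
```

Call:
play_rows(dp=[[0, 0, -0.7], [0, 0, 0], [0, 0, 0], [0, 0, 0], [0, 0, 0], [0, 0, 0], [0, 0, 0], [0, 0, 0]], yaw=[0, 0, 0, 0, 0, 0, 0, 0], gripper=0.3)

```text
t: 25.62
ee_pos: [623.7, 287.0, 29.9]
orientation: [2.198, 2.245, 0.0]
ft_force: [-0.1, 0.7, -0.6]
width: 61.0
grasp_force: 0.0
```

Call:
play_rows(dp=[[0, 0, 10], [0, 0, 20], [0, 0, 30], [0, -38, 5], [0, -40, 0], [0, -40, 0], [0, -40, 0], [0, -40, 0]], yaw=[0, 0, 0, 0, 0, 0, 0, 0])

```text
t: 26.28
ee_pos: [623.7, 87.4, 95.9]
orientation: [2.196, 2.245, 0.001]
ft_force: [-0.0, -0.6, 0.0]
width: 61.9
grasp_force: 0.0
```

Call:
play_rows(dp=[[0, -40, 0], [0, -40, 0], [0, -40, 0], [0, -40, 0], [0, -40, 0], [0, -40, 0], [0, -40, 0], [0, 0, 0]], yaw=[0, 0, 0, 0, 0, 0, 0, 0])

```text
t: 26.95
ee_pos: [624.0, -197.9, 96.0]
orientation: [2.201, 2.237, -0.0]
ft_force: [0.0, 0.3, 0.1]
width: 61.5
grasp_force: 0.0
```

```bash
python3 s.py; cat > p.py <<'E'
from rot import *
for n in ("side","top"): im=discs(n,560,690,90,340,82,110)
c=im["pixels"][205:345,130:270]; cv2.imwrite("pics/c6.png",cv2.cvtColor(cv2.resize(c,None,fx=4,fy=4,interpolation=2),cv2.COLOR_RGB2BGR))
E
python3 p.py
```

```text
t 26.9 p [ 624.  -197.9   96. ] psi 0.94 zax [ 0.002 -0.002 -1.   ] F [0.  0.3 0.1] w 61.5 g 0.0 q6 -0.34
top disc 218 [624.3 288. ] [19.5 51.2] 0.7 ztop 95.6
```

View pics/c6.png

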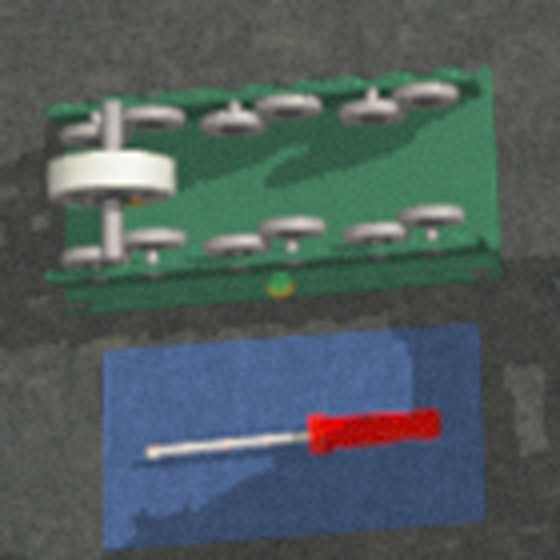

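The crop shows rotor A seated at the +76 station near (112,180). The driver lies wholly on the pad, from (150,452) to (438,425). Rotor B is next.

Call:
play_rows(dp=[[-11, -19, 0], [-11.5, -19, 0], [0, 0, 0], [0, 0, -20], [0, 0, -20], [0, 0, -15], [0, 0, 0], [0, 0, 0]], yaw=[-3.6, -3.6, 0, 0, 0, 0, 0, 0])

```text
t: 27.72
ee_pos: [601.0, -227.2, 39.5]
orientation: [-2.331, -2.104, 0.001]
ft_force: [1.0, -0.8, -0.1]
width: 61.1
grasp_force: 0.0
```

```bash
python3 s.py
```

```text
t 27.7 p [ 601.  -227.2   39.5] psi -5.85 zax [-0.002  0.001 -1.   ] F [ 1.  -0.8 -0.1] w 61.1 g 0.0 q6 -0.28
```

Call:
play_rows(dp=[[0.5, -8.2, 0], [0, 0, -10], [0, 0, -8], [0, 0, -5], [0, 0, 0], [0, 0, 0]], yaw=[-0.35, 0, 0, 0, 0, 0])

```text
t: 28.22
ee_pos: [601.2, -237.1, 16.3]
orientation: [-2.34, -2.095, 0.001]
ft_force: [-0.6, -0.3, -0.2]
width: 61.2
grasp_force: 0.0
```

```bash
python3 s.py
```

```text
t 28.2 p [ 601.2 -237.1   16.3] psi -6.33 zax [-0.001  0.    -1.   ] F [-0.6 -0.3 -0.2] w 61.2 g 0.0 q6 -0.28
```

Call:
play_rows(dp=[[0, 1.7, 0], [0, 0, 0], [0, 0, 0], [0, 0, 0], [0, 0, 0], [0, 0, 0], [0, 0, 0], [0, 0, 0]], yaw=[0, 0, 0, 0, 0, 0, 0, 0], gripper=1)

```text
t: 28.88
ee_pos: [601.5, -235.5, 16.9]
orientation: [-2.34, -2.095, 0.0]
ft_force: [-1.3, 0.1, 1.6]
width: 17.7
grasp_force: 30.0
```

Call:
play_rows(dp=[[0, 0, 0], [0, 0, 0], [0, 0, 0], [0, 0, 0]], yaw=[0, 0, 0, 0])

```text
t: 29.22
ee_pos: [601.5, -235.5, 16.9]
orientation: [-2.34, -2.095, 0.0]
ft_force: [-1.9, -0.9, 1.5]
width: 18.1
grasp_force: 30.0
```

```bash
python3 s.py
```

```text
t 29.2 p [ 601.5 -235.5   16.9] psi -6.32 zax [-0.  0. -1.] F [-1.9 -0.9  1.5] w 18.1 g 30.0 q6 -0.28
```

Call:
play_rows(dp=[[0, 0, 10], [0, 0, 20], [0, 0, 25], [0, 0, 25], [2, 26, 0], [2, 26, 0], [2, 26, 0], [2, 26, 0]], yaw=[0, 0, 0, 0, 1, 1, 1, 1])

```text
t: 29.88
ee_pos: [609.6, -130.5, 97.3]
orientation: [2.266, 2.176, 0.0]
ft_force: [-0.1, -0.1, -4.1]
width: 18.0
grasp_force: 30.0
```

Call:
play_rows(dp=[[2, 26, 0], [2, 26, 0], [2, 26, 0], [2, 26, 0], [2, 26, 0], [2, 26, 0], [2, 26, 0], [2, 26, 0]], yaw=[1, 1, 1, 0.5, 0, 0, 0, 0])

```text
t: 30.55
ee_pos: [625.4, 77.9, 97.0]
orientation: [-2.198, -2.244, 0.0]
ft_force: [0.2, -0.9, -2.9]
width: 17.4
grasp_force: 30.0
```

Call:
play_rows(dp=[[1, 26, 0], [0, 26, 0], [0, 10, 0], [0, 0, 0], [0, 0, 0], [0, 0, 0]], yaw=[0, 0, 0, 0, 0, 0])

```text
t: 31.05
ee_pos: [626.5, 137.4, 96.8]
orientation: [-2.199, -2.244, 0.001]
ft_force: [-0.1, -0.6, -4.4]
width: 17.5
grasp_force: 30.0
```

```bash
python3 s.py
```

```text
t 31.1 p [626.5 137.4  96.8] psi 1.15 zax [-0. -0. -1.] F [-0.1 -0.6 -4.4] w 17.5 g 30.0 q6 0.18
```

Call:
play_rows(dp=[[0, -2, -15], [0, 0, -15], [0, 0, -15], [0, 0, -10], [0, 0, -6], [0, 0, -4], [0, 0, 0], [0, 0, 0]], yaw=[0, 0, 0, 0, 0, 0, 0, 0])

```text
t: 31.72
ee_pos: [627.2, 136.3, 32.3]
orientation: [2.199, 2.243, 0.001]
ft_force: [-0.3, -0.0, -3.5]
width: 17.9
grasp_force: 30.0
```

```bash
python3 s.py
```

```text
t 31.7 p [627.2 136.3  32.3] psi 1.16 zax [ 0.001  0.    -1.   ] F [-0.3 -0.  -3.5] w 17.9 g 30.0 q6 0.18
```

Call:
play_rows(dp=[[-0.5, -0.8, -1.2], [0, 0, 0], [0, 0, 0], [0, 0, 0]], yaw=[0, 0, 0, 0])

```text
t: 32.05
ee_pos: [626.4, 135.8, 31.0]
orientation: [2.198, 2.244, 0.001]
ft_force: [0.2, -0.6, -3.1]
width: 18.0
grasp_force: 30.0
```

Call:
play_rows(dp=[[0, 0, 0], [0, 0, 0], [0, 0, 0], [0, 0, 0], [0, 0, 0], [0, 0, 0], [0, 0, 0], [0, 0, 0]], yaw=[0, 0, 0, 0, 0, 0, 0, 0], gripper=0.3)

```text
t: 32.72
ee_pos: [626.2, 135.7, 30.6]
orientation: [-2.199, -2.244, -0.0]
ft_force: [0.7, 0.2, -0.1]
width: 61.3
grasp_force: 0.0
```

Call:
play_rows(dp=[[0, 0, 10], [0, 0, 20], [0, 0, 30], [0, -38, 5], [0, -40, 0], [0, -40, 0], [0, 0, 0], [0, 0, 0]], yaw=[0, 0, 0, 0, 0, 0, 0, 0])

```text
t: 33.38
ee_pos: [626.4, 15.7, 96.5]
orientation: [2.202, 2.24, 0.001]
ft_force: [0.1, 1.0, -0.5]
width: 61.6
grasp_force: 0.0
```

Call:
play_rows(dp=[[0, 0, 0], [0, 0, 0], [0, 0, 0], [0, 0, 0], [0, 0, 0], [0, 0, 0], [0, 0, 0], [0, 0, 0]], yaw=[0, 0, 0, 0, 0, 0, 0, 0])

```text
t: 34.05
ee_pos: [626.1, 17.9, 95.6]
orientation: [-2.198, -2.244, 0.0]
ft_force: [0.3, -0.1, -0.8]
width: 61.5
grasp_force: 0.0
```

Call:
play_rows(dp=[[0, 0, 0], [0, 0, 0], [0, 0, 0], [0, 0, 0], [0, 0, 0], [0, 0, 0], [0, 0, 0], [0, 0, 0]], yaw=[0, 0, 0, 0, 0, 0, 0, 0])

```text
t: 34.72
ee_pos: [626.2, 17.7, 95.6]
orientation: [-2.199, -2.244, 0.0]
ft_force: [-0.1, 0.8, -0.4]
width: 61.2
grasp_force: 0.0
```

Call:
play_rows(dp=[[0, 0, 0], [0, 0, 0], [0, 0, 0], [0, 0, 0], [0, 0, 0], [0, 0, 0], [0, 0, 0], [0, 0, 0]], yaw=[0, 0, 0, 0, 0, 0, 0, 0])

```text
t: 35.38
ee_pos: [626.2, 17.7, 95.6]
orientation: [2.199, 2.244, -0.0]
ft_force: [0.1, 0.1, -0.2]
width: 61.5
grasp_force: 0.0
```

Call:
play_rows(dp=[[0, 0, 0], [0, 0, 0], [0, 0, 0], [0, 0, 0], [0, 0, 0], [0, 0, 0], [0, 0, 0], [0, 0, 0]], yaw=[0, 0, 0, 0, 0, 0, 0, 0])

```text
t: 36.05
ee_pos: [626.2, 17.7, 95.6]
orientation: [2.199, 2.244, 0.0]
ft_force: [0.4, 0.2, -0.3]
width: 61.5
grasp_force: 0.0
```

Call:
play_rows(dp=[[0, 0, 0], [0, 0, 0], [0, 0, 0], [0, 0, 0], [0, 0, 0], [0, 0, 0], [0, 0, 0], [0, 0, 0]], yaw=[0, 0, 0, 0, 0, 0, 0, 0])

```text
t: 36.72
ee_pos: [626.2, 17.7, 95.6]
orientation: [-2.199, -2.244, 0.0]
ft_force: [0.2, 0.6, 0.1]
width: 61.2
grasp_force: 0.0
```

```bash
sed -i 's/205:345,130:270/205:305,130:270/' p.py; sed -i 's/c6/c7/;s/fx=4,fy=4/fx=5.5,fy=5.5/' p.py; python3 s.py; python3 p.py
```

```text
t 36.7 p [626.2  17.7  95.6] psi 1.18 zax [-0.  0. -1.] F [0.2 0.6 0.1] w 61.2 g 0.0 q6 -0.01
side disc 61 [625.5 127.6] [18.3 40.5] 4.4 ztop 95.7
top disc 215 [624.1 287.1] [19.1 53.8] 0.8 ztop 95.6
```

View pics/c7.png

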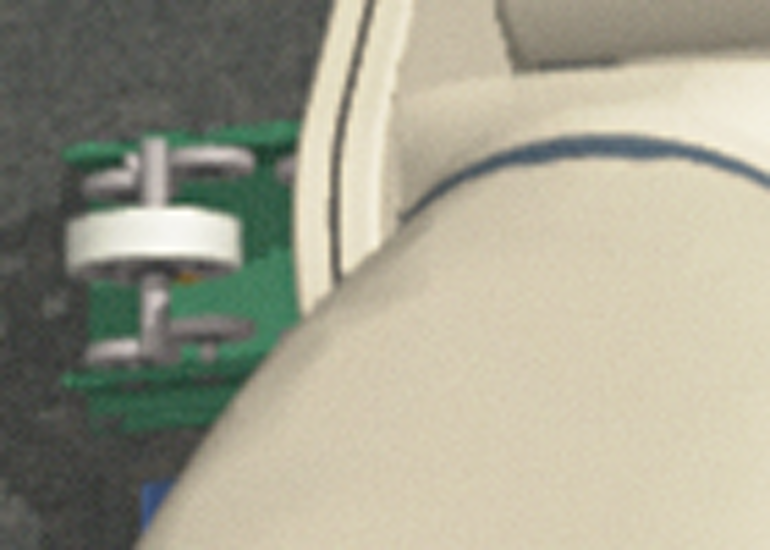

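The crop shows rotor A's plug at (190,278), slightly right of the shaft, and the arm hides rotor B. I'll move the arm away and measure the plug angles on the front faces.

Call:
play_rows(dp=[[0, -40, 0], [0, -40, 0], [0, -40, 0], [0, -40, 0], [0, -40, 0], [0, 0, 0], [0, 0, 0], [0, 0, 0]], yaw=[0, 0, 0, 0, 0, 0, 0, 0])

```text
t: 37.48
ee_pos: [625.8, -182.1, 95.4]
orientation: [-2.199, -2.243, 0.0]
ft_force: [0.1, 1.2, 0.2]
width: 61.5
grasp_force: 0.0
```

```bash
cat > plug.py <<'E'
from rot import *
def plug(im,c,yaw,zax,show=True):
    n=np.array([np.cos(yaw),np.sin(yaw),0]); yv=np.array([-np.sin(yaw),np.cos(yaw),0]); T=np.array(im["T"]); o=T[:3,3]
    hsv=cv2.cvtColor(im["pixels"],cv2.COLOR_RGB2HSV); p0=np.array([c[0],c[1],zax])-9*n
    u0,v0=proj(im,p0); L=[]
    for v in range(int(v0)-20,int(v0)+21):
        for u in range(int(u0)-22,int(u0)+23):
            h,s,w=[int(t) for t in hsv[v,u]]
            if 10<=h<=32 and s>100 and w>60:
                d=T[:3,:3]@np.array([(u-im["cx"])/im["fx"],-(v-im["cy"])/im["fy"],-1.]); X=o+d*((p0-o)@n)/(d@n)
                L.append(((X-p0)@yv,X[2]-zax,s))
    L=np.array(L).reshape(-1,3); L=L[np.hypot(L[:,0],L[:,1])<36]
    if len(L): m=(L[:,:2]*L[:,2:]).sum(0)/L[:,2].sum(); print("plug px",len(L),"y,z",m.round(1),"tilt deg from down",np.degrees(np.arctan2(m[0],-m[1])).round(1)); print(L[:,:2].round(0).tolist())
    else: print("no plug")
E
cat > q.py <<'E'
from plug import *
st(); im=discs("top",560,690,90,340,82,110)
plug(im,(624.2,287.3),np.radians(1.2),62); plug(im,(626,135.5),np.radians(1.2),62)
c=im["pixels"][210:290,130:260]; cv2.imwrite("pics/c8.png",cv2.cvtColor(cv2.resize(c,None,fx=6,fy=6,interpolation=2),cv2.COLOR_RGB2BGR))
E
python3 q.py
```

```text
t 37.5 p [ 625.8 -182.1   95.4] psi 1.13 zax [-0.  0. -1.] F [0.1 1.2 0.2] w 61.5 g 0.0 q6 -0.32
top disc 219 [627.5 135.3] [18.8 53.3] 1.3 ztop 96.2
top disc 214 [624.3 285.9] [18.7 51.9] 1.0 ztop 95.6
plug px 4 y,z [ -6.1 -15.5] tilt deg from down -21.4
[[-3.0, -14.0], [-5.0, -15.0], [-7.0, -16.0], [-9.0, -17.0]]
no plug
```

View pics/c8.png

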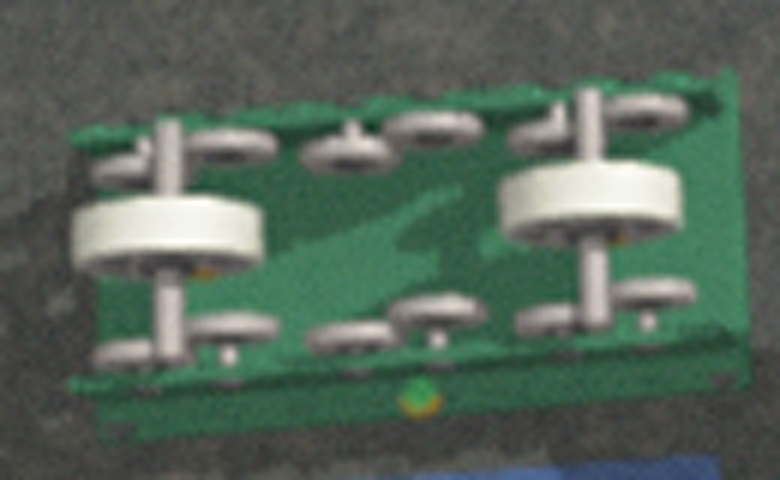

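The crop shows both rotors seated on the rollers at (170,235) and (590,200). The brass shows low beside each shaft, partly hidden by it, so the heavy sides are down. I'll pick up rotor B.

Call:
play_rows(dp=[[0, 27, 0], [0, 27, 0], [0, 27, 0], [0, 27, 0], [0, 27, 0], [0, 27, 0], [0, 27, 0], [0, 27, 0]], yaw=[0, 0, 0, 0, 0, 0, 0, 0])

```text
t: 38.2
ee_pos: [625.5, 37.0, 95.7]
orientation: [-2.195, -2.247, 0.0]
ft_force: [0.3, -0.5, 0.0]
width: 61.6
grasp_force: 0.0
```

Call:
play_rows(dp=[[0, 27, 0], [0, 27, 0], [0, 27, 0], [1, 20, 0], [0, 0, 0], [0, 0, -20], [0, 0, -15], [0, 0, 0]], yaw=[0, 0, 0, 0, 0, 0, 0, 0])

```text
t: 38.87
ee_pos: [624.3, 135.2, 57.9]
orientation: [-2.194, -2.244, 0.007]
ft_force: [-0.5, -0.3, -0.2]
width: 61.4
grasp_force: 0.0
```

```bash
python3 s.py
```

```text
t 38.9 p [624.3 135.2  57.9] psi 1.29 zax [-0.005 -0.001 -1.   ] F [-0.5 -0.3 -0.2] w 61.4 g 0.0 q6 0.17
```

Call:
play_rows(dp=[[1, 0, -10], [0, 0, -10], [0, 0, -6], [0, 0, 0], [0, 0, 0], [0, 0, 0]], yaw=[0, 0, 0, 0, 0, 0])

```text
t: 39.37
ee_pos: [628.5, 134.6, 35.0]
orientation: [2.199, 2.244, 0.001]
ft_force: [0.5, 0.1, 0.5]
width: 61.5
grasp_force: 0.0
```

```bash
python3 s.py
```

```text
t 39.4 p [628.5 134.6  35. ] psi 1.17 zax [ 0.001  0.    -1.   ] F [0.5 0.1 0.5] w 61.5 g 0.0 q6 0.17
```

Call:
play_rows(dp=[[-2, 1, -4.2], [0, 0, 0], [0, 0, 0], [0, 0, 0]], yaw=[0, 0, 0, 0])

```text
t: 39.7
ee_pos: [626.2, 135.7, 30.6]
orientation: [2.198, 2.244, 0.0]
ft_force: [0.3, -0.0, 0.3]
width: 61.7
grasp_force: 0.0
```

Call:
play_rows(dp=[[0, 0, 0], [0, 0, 0], [0, 0, 0], [0, 0, 0], [0, 0, 0], [0, 0, 0], [0, 0, 0], [0, 0, 0]], yaw=[0, 0, 0, 0, 0, 0, 0, 0], gripper=1)

```text
t: 40.37
ee_pos: [626.1, 135.7, 30.4]
orientation: [-2.199, -2.244, 0.0]
ft_force: [-0.0, -0.8, 0.9]
width: 17.7
grasp_force: 30.0
```

Call:
play_rows(dp=[[0, 0, 0], [0, 0, 0], [0, 0, 0], [0, 0, 0]], yaw=[0, 0, 0, 0])

```text
t: 40.7
ee_pos: [626.1, 135.7, 30.4]
orientation: [-2.198, -2.244, 0.0]
ft_force: [-1.0, -0.1, 0.8]
width: 17.5
grasp_force: 30.0
```

```bash
python3 s.py
```

```text
t 40.7 p [626.1 135.7  30.4] psi 1.18 zax [-0. -0. -1.] F [-1.  -0.1  0.8] w 17.5 g 30.0 q6 0.17
```

Call:
play_rows(dp=[[0, 0, 6], [0, 0, 12], [0, 0, 18], [0, 0, 18], [0, 0, 12], [-2, -12, 0], [-2, -20, 0], [-2, -22, 0]], yaw=[0, 0, 0, 0, 0, -0.6, -0.6, -0.6])

```text
t: 41.37
ee_pos: [619.5, 81.1, 96.3]
orientation: [-2.233, -2.21, 0.0]
ft_force: [0.2, -0.5, -3.4]
width: 18.0
grasp_force: 30.0
```

Call:
play_rows(dp=[[-2, -23, 0], [-2, -23, 0], [-2, -23, 0], [-2, -23, 0], [-2, -23, 0], [-2, -23, 0], [-2, -23, 0], [-2, -23, 0]], yaw=[-0.6, -0.6, -0.6, -0.6, -0.6, -0.6, -0.6, -0.6])

```text
t: 42.03
ee_pos: [602.9, -104.1, 95.8]
orientation: [-2.325, -2.112, 0.001]
ft_force: [1.4, 0.6, -4.4]
width: 18.0
grasp_force: 30.0
```

Call:
play_rows(dp=[[-2, -23, 0], [-0.6, -23, 0], [0, -23, 0], [0, -23, 0], [0, -23, 0], [0, -16, 0], [0, 0, 0], [0, 0, 0]], yaw=[-0.6, -0.3, 0, 0, 0, 0, 0, 0])

```text
t: 42.7
ee_pos: [600.7, -234.1, 95.9]
orientation: [-2.342, -2.092, 0.0]
ft_force: [-0.4, 0.5, -3.2]
width: 17.8
grasp_force: 30.0
```

```bash
python3 s.py
```

```text
t 42.7 p [ 600.7 -234.1   95.9] psi -6.45 zax [-0.001  0.001 -1.   ] F [-0.4  0.5 -3.2] w 17.8 g 30.0 q6 -0.28
```

Call:
play_rows(dp=[[0.3, -1, -15], [0, 0, -18], [0, 0, -18], [0, 0, -12], [0, 0, -8], [0, 0, -5], [0, 0, 0], [0, 0, 0]], yaw=[0, 0, 0, 0, 0, 0, 0, 0])

```text
t: 43.37
ee_pos: [602.3, -234.2, 20.8]
orientation: [2.34, 2.095, 0.001]
ft_force: [0.5, -0.6, -3.1]
width: 17.8
grasp_force: 30.0
```

```bash
python3 s.py
```

```text
t 43.4 p [ 602.3 -234.2   20.8] psi -6.32 zax [ 0.001  0.    -1.   ] F [ 0.5 -0.6 -3.1] w 17.8 g 30.0 q6 -0.28
```

Call:
play_rows(dp=[[-1, -1.2, -2], [0, 0, -1.4], [0, 0, 0], [0, 0, 0]], yaw=[0, 0, 0, 0])

```text
t: 43.7
ee_pos: [600.9, -235.5, 17.2]
orientation: [2.341, 2.095, 0.0]
ft_force: [-0.9, 0.1, -2.8]
width: 17.8
grasp_force: 30.0
```

```bash
python3 s.py
```

```text
t 43.7 p [ 600.9 -235.5   17.2] psi -6.34 zax [ 0.  0. -1.] F [-0.9  0.1 -2.8] w 17.8 g 30.0 q6 -0.28
```

Call:
play_rows(dp=[[0, 0, -0.7], [0, 0, 0], [0, 0, 0]], yaw=[0, 0, 0])

```text
t: 43.95
ee_pos: [601.1, -235.6, 16.6]
orientation: [2.34, 2.095, 0.0]
ft_force: [-0.5, 0.8, -1.0]
width: 17.6
grasp_force: 30.0
```

Call:
play_rows(dp=[[0, 0, 0], [0, 0, 0], [0, 0, 0], [0, 0, 0], [0, 0, 0], [0, 0, 0], [0, 0, 0], [0, 0, 0]], yaw=[0, 0, 0, 0, 0, 0, 0, 0], gripper=0.3)

```text
t: 44.62
ee_pos: [600.9, -235.6, 16.3]
orientation: [-2.341, -2.095, 0.0]
ft_force: [0.3, -0.0, 0.4]
width: 61.0
grasp_force: 0.0
```

Call:
play_rows(dp=[[0, 0, 10], [0, 0, 20], [0, 0, 25], [0, 0, 25], [2, 30, 0], [2, 30, 0], [2, 30, 0], [2, 30, 0]], yaw=[0, 0, 0, 0, 0.8, 0.8, 0.8, 0.8])

```text
t: 45.28
ee_pos: [609.0, -114.5, 97.4]
orientation: [2.281, 2.159, 0.001]
ft_force: [0.0, -0.0, -0.4]
width: 61.2
grasp_force: 0.0
```

Call:
play_rows(dp=[[2, 30, 0], [2, 30, 0], [2, 30, 0], [2, 30, 0], [2, 30, 0], [2, 30, 0], [2, 30, 0], [1, 30, 0]], yaw=[0.8, 0.8, 0.8, 0.8, 0.8, 0.4, 0, 0])

```text
t: 45.95
ee_pos: [624.1, 126.0, 97.2]
orientation: [2.196, 2.246, 0.001]
ft_force: [0.0, -0.1, 0.7]
width: 61.3
grasp_force: 0.0
```

Call:
play_rows(dp=[[0, 30, 0], [0, 30, 0], [0, 30, 0], [0, 30, 0], [0, 30, 0], [0, 12, 0], [0, 0, 0], [0, 0, 0]], yaw=[0, 0, 0, 0, 0, 0, 0, 0])

```text
t: 46.62
ee_pos: [623.6, 286.2, 96.5]
orientation: [2.195, 2.247, -0.001]
ft_force: [0.3, 0.2, -0.5]
width: 61.3
grasp_force: 0.0
```

```bash
python3 s.py; cat > w.py <<'E'
from plug import *
im=discs("top",530,680,-380,-90,66,84)
plug(im,(608.2,-159.4),np.radians(-6.2),48); plug(im,(601,-235.3),np.radians(-6.2),48)
discs("side",530,680,-380,-90,66,84)
E
python3 w.py
```

```text
t 46.6 p [623.6 286.2  96.5] psi 1.35 zax [-0.    -0.001 -1.   ] F [ 0.3  0.2 -0.5] w 61.3 g 0.0 q6 0.39
top disc 25 [ 669.5 -359. ] [ 4.7 20.4] 84.5 ztop 80.8
top disc 224 [ 602.4 -234.6] [53.8 18.5] 84.4 ztop 82.2
no plug
no plug
side disc 109 [ 599.7 -236.3] [56.4 17.8] 85.7 ztop 81.8
side disc 36 [ 668.7 -360.9] [ 7.1 19.2] 80.3 ztop 81.9
```

Call:
play_rows(dp=[[0.2, 0.7, -15], [0, 0, -18], [0, 0, -15], [0, 0, -10], [0, 0, -5], [0, 0, 0], [0, 0, 0], [0, 0, 0]], yaw=[0, 0, 0, 0, 0, 0, 0, 0])

```text
t: 47.38
ee_pos: [624.7, 287.4, 34.0]
orientation: [2.196, 2.246, 0.002]
ft_force: [0.7, -0.6, -0.6]
width: 61.4
grasp_force: 0.0
```

```bash
python3 s.py
```

```text
t 47.4 p [624.7 287.4  34. ] psi 1.27 zax [ 0.001  0.    -1.   ] F [ 0.7 -0.6 -0.6] w 61.4 g 0.0 q6 0.39
```

Call:
play_rows(dp=[[-0.6, -0.3, -3.2], [0, 0, 0], [0, 0, 0], [0, 0, 0]], yaw=[0, 0, 0, 0])

```text
t: 47.72
ee_pos: [623.6, 287.0, 30.5]
orientation: [2.196, 2.246, 0.001]
ft_force: [1.1, -1.0, -0.7]
width: 61.4
grasp_force: 0.0
```

Call:
play_rows(dp=[[0, 0, 0], [0, 0, 0], [0, 0, 0], [0, 0, 0], [0, 0, 0], [0, 0, 0], [0, 0, 0], [0, 0, 0]], yaw=[0, 0, 0, 0, 0, 0, 0, 0], gripper=1)

```text
t: 48.38
ee_pos: [623.5, 286.9, 30.1]
orientation: [-2.197, -2.246, 0.0]
ft_force: [-0.6, 0.2, 0.5]
width: 17.8
grasp_force: 30.0
```

Call:
play_rows(dp=[[0, 0, 0], [0, 0, 0], [0, 0, 0], [0, 0, 0]], yaw=[0, 0, 0, 0])

```text
t: 48.72
ee_pos: [623.5, 286.9, 30.2]
orientation: [-2.197, -2.246, 0.0]
ft_force: [0.2, 0.5, 0.7]
width: 17.5
grasp_force: 30.0
```

```bash
python3 s.py
```

```text
t 48.7 p [623.5 286.9  30.2] psi 1.27 zax [-0.  0. -1.] F [0.2 0.5 0.7] w 17.5 g 30.0 q6 0.39
```

Call:
play_rows(dp=[[0, 0, 6], [0, 0, 12], [0, 0, 18], [0, 0, 18], [0, 0, 12], [-1, -12, 0], [-1, -20, 0], [-1, -23, 0]], yaw=[0, 0, 0, 0, 0, -0.6, -0.6, -0.6])

```text
t: 49.38
ee_pos: [619.8, 231.3, 95.9]
orientation: [-2.231, -2.212, 0.0]
ft_force: [0.0, -1.5, -4.5]
width: 17.9
grasp_force: 30.0
```

Call:
play_rows(dp=[[-1, -24, 0], [-1, -24, 0], [-1, -24, 0], [-1, -24, 0], [-1, -24, 0], [-1, -24, 0], [-1, -24, 0], [-1, -24, 0]], yaw=[-0.6, -0.6, -0.6, -0.6, -0.6, -0.6, -0.6, -0.6])

```text
t: 50.05
ee_pos: [611.2, 37.9, 95.5]
orientation: [-2.323, -2.114, 0.002]
ft_force: [-0.2, -0.2, -4.1]
width: 17.9
grasp_force: 30.0
```

Call:
play_rows(dp=[[-1, -24, 0], [-1, -24, 0], [-1, -24, 0], [-0.8, -24, 0], [0, -24, 0], [0, -24, 0], [0, -24, 0], [0, -20, 0]], yaw=[-0.6, -0.3, 0, 0, 0, 0, 0, 0])

```text
t: 50.72
ee_pos: [607.3, -150.3, 95.5]
orientation: [-2.339, -2.096, 0.002]
ft_force: [0.8, 0.8, -4.1]
width: 18.2
grasp_force: 30.0
```

Call:
play_rows(dp=[[0, -10, 0], [0, 0, 0], [0, 0, 0], [0, 0, 0]], yaw=[0, 0, 0, 0])

```text
t: 51.05
ee_pos: [608.2, -157.2, 95.8]
orientation: [-2.338, -2.097, 0.0]
ft_force: [0.6, -0.5, -3.9]
width: 17.7
grasp_force: 30.0
```

```bash
python3 s.py
```

```text
t 51.0 p [ 608.2 -157.2   95.8] psi -6.22 zax [-0.001  0.001 -1.   ] F [ 0.6 -0.5 -3.9] w 17.7 g 30.0 q6 -0.16
```

Call:
play_rows(dp=[[0.3, -2, -15], [0, 0, -18], [0, 0, -18], [0, 0, -12], [0, 0, -8], [0, 0, -5], [0, 0, 0], [0, 0, 0]], yaw=[0, 0, 0, 0, 0, 0, 0, 0])

```text
t: 51.72
ee_pos: [609.4, -159.9, 20.5]
orientation: [2.338, 2.098, 0.001]
ft_force: [0.2, -0.3, -3.8]
width: 17.8
grasp_force: 30.0
```

```bash
python3 s.py
```

```text
t 51.7 p [ 609.4 -159.9   20.5] psi -6.21 zax [ 0.001 -0.    -1.   ] F [ 0.2 -0.3 -3.8] w 17.8 g 30.0 q6 -0.17
```

Call:
play_rows(dp=[[-0.8, 0, -2], [0, 0, -1.4], [0, 0, 0], [0, 0, -0.7], [0, 0, 0], [0, 0, 0]], yaw=[0, 0, 0, 0, 0, 0])

```text
t: 52.22
ee_pos: [608.6, -160.5, 16.6]
orientation: [2.338, 2.097, 0.001]
ft_force: [-1.6, -1.7, -0.0]
width: 17.6
grasp_force: 30.0
```

```bash
python3 s.py
```

```text
t 52.2 p [ 608.6 -160.5   16.6] psi -6.23 zax [ 0.001 -0.    -1.   ] F [-1.6 -1.7 -0. ] w 17.6 g 30.0 q6 -0.17
```

Seated. I'll release, retreat and check everything.

Call:
play_rows(dp=[[0, 0, 0], [0, 0, 0], [0, 0, 0], [0, 0, 0], [0, 0, 0], [0, 0, 0], [0, 0, 0], [0, 0, 0]], yaw=[0, 0, 0, 0, 0, 0, 0, 0], gripper=0.3)

```text
t: 52.88
ee_pos: [608.0, -160.0, 15.9]
orientation: [-2.339, -2.097, 0.0]
ft_force: [0.2, -0.3, -0.3]
width: 61.0
grasp_force: 0.0
```

Call:
play_rows(dp=[[0, 0, 10], [0, 0, 20], [0, 0, 25], [0, 0, 25], [-25, 30, 10], [-25, 30, 0], [-25, 30, 0], [-25, 30, 0]], yaw=[0, 0, 0, 0, 0, 0, 0, 0])

```text
t: 53.55
ee_pos: [507.1, -39.3, 107.0]
orientation: [2.339, 2.096, 0.001]
ft_force: [-0.5, 0.3, -0.4]
width: 61.6
grasp_force: 0.0
```

Call:
play_rows(dp=[[-20, 10, 0], [-20, 10, 0], [-20, 0, 0], [0, 0, 0], [0, 0, 0], [0, 0, 0], [0, 0, 0], [0, 0, 0]], yaw=[0, 0, 0, 0, 0, 0, 0, 0])

```text
t: 54.22
ee_pos: [449.4, -20.4, 106.2]
orientation: [2.339, 2.097, 0.001]
ft_force: [-0.4, 0.7, 0.8]
width: 61.5
grasp_force: 0.0
```

```bash
python3 s.py; cat >> w.py <<'E'
c=np.vstack([cv2.resize(im["pixels"][y:y+80,x:x+140],None,fx=3.7,fy=3.7,interpolation=2) for x,y in ((330,190),(140,270))]); cv2.imwrite("pics/c9.png",cv2.cvtColor(c,cv2.COLOR_RGB2BGR))
E
python3 w.py
```

```text
t 54.2 p [449.4 -20.4 106.2] psi -6.25 zax [ 0.001 -0.    -1.   ] F [-0.4  0.7  0.8] w 61.5 g 0.0 q6 0.04
top disc 22 [ 670.1 -359. ] [ 4.4 19.6] 84.2 ztop 81.8
top disc 231 [ 610.1 -159.8] [54. 19.] 84.6 ztop 81.8
top disc 227 [ 602.3 -234.7] [53.8 18.4] 84.4 ztop 82.2
no plug
no plug
side disc 95 [ 608.2 -163.5] [50.  17.8] 82.5 ztop 82.6
side disc 110 [ 599.5 -238.5] [51.  17.8] 85.8 ztop 81.3
side disc 35 [ 669.5 -361.4] [ 6.1 20.7] 85.0 ztop 82.2
```

View pics/c9.png

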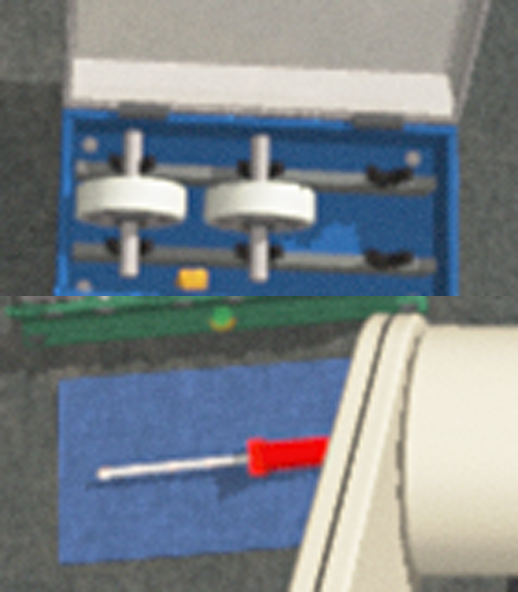

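Both rotors sit in the notches at (130,200) and (260,203) with no brass showing, so the heavy sides are down. The cover is open, and the driver is unmoved on the pad with its tip at (103,474).

```bash
python3 -c "
from workcell import ticket
print(ticket.close_job())"
```

```text
the job is handed in; nothing more can be done
None
```

The job is handed in, but no verdict came back: the cover is open, the two rotors present settled on the stand and are back in the notches (heavy side down as far as the top camera shows), the screwdriver is on the pad, and the micrometer and loupe were left alone.

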